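# Brace the dowel jar in the bench holder and unscrew its cap

## Robot

A 7-joint arm with a two-finger parallel gripper is mounted at the origin on the work surface. World frame = base frame: x ahead of the robot, y to its left, z up, the work surface at z = 0. Lengths are in m, angles in rad, forces in N, time in s.
With the tool pointing down it reaches from about 0.35 to 0.9 m from the base axis. Payload 19.9 kg.
Tool frame: the origin (TCP) lies between the finger pads; the fingertips stand 25 mm ahead of it and the grasp point (between the pads) lies 6 mm ahead of it (env.tips_ahead is the distance from the TCP to the fingertips, in m); y points along the fingers, z is the direction in which the jaws open and shut, and the axes are right-handed (so a half turn about y gives the same grasp; the last joint's range is limited). The gripper opens to 85 mm and grips with 20 to 120 N. Pads are 22 mm wide; open, the fingers measure 114 mm over their backs; the gripper's body (76 mm by 85 mm) begins 54 mm behind the grasp point. The pads swing forward as they close: fully open they stand 13 mm farther back than shut.
Start: joints at [-1.157, 0.417, -0.01, 1.614, 0.005, 1.111, -0.053], TCP at [0.275, 0.561, 0.231] pointing down, gripper open.
Joint ranges: [-2.81, 2.81], [-0.39, 2.02], [-1.27, 1.25], [0.06, 2.57], [-1.19, 4.33], [0.19, 2], [-2.82, 2.82]. Speed limits (rad/s): [1.89, 1.89, 2.39, 2.39, 3.01, 3.01, 3.01].

## Interface

Orientations are given as a unit quaternion [w, x, y, z].
In Python, from plant import monitor, snapshot, calibration, env gives the robot as it stands.
- The arm moves only by the tool step_arm, never from a script. Its argument "increments" is a list of rows, each a list of 3 entries, a list of its own where there are three numbers: the shift along the world's x, y, z in mm, then the turn, a rotation vector about the world's x, y, z in rad, then the finger opening in mm, from 0 to 85.4. In form: [[[tx, ty, tz], [ax, ay, az], claw], ...]. A call has 1 to 20 rows; each row shifts and turns the commanded pose from where the row before left it; what a row does not reach is not made up. A row lasts 1/12 s, in which the tool goes at most 41.7 mm and 7.16 degrees, less where a joint would pass 70% of its speed; a pose out of reach is approached as far as the arm can. A call with a gripper value outside its range is refused whole. The fingers move at their own pace and stop on an object; "force" is the grip in N (left out, the last holds). Time passes only in rows, so rows that do not move let the fingers close. It gives the time, the measured TCP pose, the force and the opening at its end, in the units of the state.
- monitor.read_state(): the state, without advancing time (a new reading comes with each control period).
- snapshot(name): name is "scene" or "side" or "wrist"; returns the picture (384x512x3 uint8, red, green, blue); there is no depth.
- calibration(name): a dict with "K" (3x3 intrinsics, pixels), "rvec" (rotation vector, rad) and "tvec" (3), from world to camera coordinates, as OpenCV has them. Camera axes: x right, y down, z forward; pixel columns grow to the right and rows downward; lengths in m; the calibration is good to about 2 mm. A picture is of the moment at which its call begins: read the wrist's pose just before it. calibration takes no time and is no camera call; for the wrist camera it gives the pose at the moment of the call.
- env.hand_in(): hands the job in, once; it reports no verdict.
The state is a dict: "clock": time; "joints": joint angles; "qd": joint speeds; "joint_efforts": joint torques, N m; "tcp_pos": TCP position; "tcp_rot": TCP orientation; "wrist_force": force on the tool from outside, world axes, zero at the start; "moment": the same for the moment, N m; "opening": finger opening in m.
Only numpy, scipy, OpenCV 4.12 (cv2) and the standard library are available. Lean on these libraries where they do the work, as an engineer would, in place of code of your own. Each camera call takes 0.05 s, during which the arm holds its last target.

## Task

Slide the closed dowel jar (white and square, brown band) along the bench into the open end of the wooden holder, under its two red lips, until it is fully home against the back wall and braced there against turning, standing on the bench with its cap still screwed down. Then unscrew the blue cap anticlockwise (seen from above) until its threads let go, about a fifth of a turn, and lift it straight up while the jar stays home. Finish while still gripping the cap: hold it still and level over the jar, its underside a couple of centimetres above the mouth, and leave the other things on the bench alone.

Things in the scene. Friction and masses are not known exactly. Their poses are not given: they have to be found in the camera images.
- jar_center (a point): White square plastic jar of wooden dowels with a plain brown label band, 0.24 to 0.42 kg: body 64 x 64 mm, 70 mm tall, flat shoulders, round white neck above. It starts standing on the bench, cap screwed on. Point: centre of the body, on the axis, 35 mm above the foot; z up, x and y square to the sides. Any side may lead into the holder.
- jar_mouth (a point): Centre of the jar's mouth, 112.5 mm above the foot, at the top of the neck (42 mm across). A sprung rubber seal pad in the mouth pushes the screwed-down cap up with about 18 N, so the cap turns stiffly (0.3 to 0.5 N m); with the cap off the pad stands 5 mm above this point.
- cap_center (a point): Round blue screw cap, 60 mm across, 27 mm tall, 45 g. Point: its centre, half-way up; z up, x towards the white line on its top. Screwed down it is on the jar's axis, 105.5 mm above the jar's foot, 70.5 mm above jar_center, and can carry the jar. Its x starts 4 to 22 degrees clockwise (from above) of the jar's x.
- cap_edge (a point): Centre of the cap's lower edge, 92 mm above the jar's foot when screwed down. Three-lug part-turn thread: free when cap x is 40 to 74 degrees anticlockwise of jar x (middle 57; a stop at 74). There the pad lifts a cap left loose by about 3 mm and it comes straight off, clear of the pad after about 26 mm of lift.
- holder: Fixed dark wooden holder with red lips: a slot open at its -x end, 98 mm wide over its walls. Origin: at bench level, where the centre of the jar's foot stands when home; x is the direction in which the jar slides in, z up. Inside: side walls 70 mm apart, 74 mm tall, from x = -38 mm to the back wall, whose face is at x = 32 mm.
- holder_entry (a point): Middle of the slot's open end, at bench level, 38 mm before the holder's origin. Two red lips, underside 74 mm, top 78 mm (screw heads 80 mm) above the bench, reach over the jar's shoulders all along the walls, with a 48 mm gap for the neck. Red guides, 60 mm tall, flare out from here by 29 mm, to about 95 mm apart.
- glue: Bystander, to be left alone: white glue bottle, 54 mm across, 150 mm tall; origin under its centre.
- screwdriver: Bystander, to be left alone: screwdriver with green handle, lying; origin under its centre.
- carton: Bystander, to be left alone: cardboard carton, 130 x 90 x 60 mm; origin under its centre.
- tin: Bystander, to be left alone: round tin with green band, 72 mm across, 85 mm tall; origin under its centre.
- wrench: Bystander, to be left alone: steel wrench, lying; origin under its centre.
- tray: Bystander, to be left alone: grey two-part tray, 120 x 100 x 35 mm; origin under its centre.
- gauge: Bystander, to be left alone: yellow tape-measure case, 55 x 50 x 30 mm; origin under its centre.
Not all that is in view belongs to the job. Of the things shaped like the part that bears cap_center, the blue one is meant. What is shaped like the holder but purple is not meant.

How it is judged:
On the way, in this order (a step that is already met when the one before it is completed fails the run):
1. the jar stands on the bench fully home in the holder, its cap still screwed down (x of jar_center in the frame of holder between -0.009 and 0.006 m and y of jar_center in the frame of holder between -0.007 and 0.007 m and angle between jar_center's own z axis and vertical below 0.1 rad and height (world z) of jar_center below 0.0385 m and z of cap_center in the frame of jar_center below 0.0735 m and angle between the x axis of cap_center and the x axis of jar_center, either way round below 0.6 rad), for 0.2 s.
2. the cap has been turned until its threads are free, the jar still home (x of jar_center in the frame of holder between -0.009 and 0.006 m and y of jar_center in the frame of holder between -0.007 and 0.007 m and angle between jar_center's own z axis and vertical below 0.1 rad and height (world z) of jar_center below 0.0385 m and angle between the x axis of cap_center and the x axis of jar_center, either way round above 0.66 rad), for 0.1 s.
At the end, for the whole second after the job is handed in: The jar stands upright on the bench, home in the holder to 9 mm (7 mm sideways). The fingers hold the cap still, level to 0.2 rad, within 15 mm of the jar's axis, its centre 98 to 150 mm above the centre of the jar's body, touching neither jar nor holder (x of jar_center in the frame of holder between -0.009 and 0.006 m and y of jar_center in the frame of holder between -0.007 and 0.007 m and angle between jar_center's own z axis and vertical below 0.1 rad and height (world z) of jar_center below 0.0385 m and z of cap_center in the frame of jar_center between 0.098 and 0.15 m and horizontal distance between cap_center and jar_center below 0.015 m and angle between cap_center's own z axis and vertical below 0.2 rad and contact force between the fingers and cap above 1 N and contact force between cap and jar below 0.2 N and contact force between cap and holder below 0.2 N and linear speed of each of cap, jar below 0.02 m/s); the arm keeps its last pose, push and grip.
It fails at once if the jar is tipped over (angle between jar_center's own z axis and vertical above 0.5 rad).
It fails at once if another thing on the bench is pushed away by more than 30 mm (distance of any of glue, screwdriver, carton, tin, wrench, tray, gauge from where it was at the start of the episode above 0.03 m).
It also fails if it takes over 45 s, if anything falls off the work surface, if the arm or the gripper's body presses on something with over 40 N, if the wrist force passes 120 N, or if a joint passes its speed limit or range.

## Working session

There is one attempt and no reset: what is moved stays moved. The work goes in short steps, Python scripts to look and compute and a tool call to move; the robot and the scene stay as the last step left them, time stands still between calls to the robot, and variables do not carry over. Pictures are saved under pics/ and viewed, and the job is handed in when it is done.

Besides the shell and the picture viewer there is one more tool, called by a JSON object that holds its "method" and its "body", one argument or row to a line. step_arm: Moves the arm, as the interface text tells. Its arguments: {"type":"object","properties":{"increments":{"type":"array"},"force":{"type":"number"}},"required":["increments"]}

```bash
ls; mkdir -p pics; cat > h.py <<'E'
import numpy as np, cv2
from plant import monitor, snapshot, calibration, env
def P(name):
    c=calibration(name); R,_=cv2.Rodrigues(np.array(c["rvec"],float)); return np.array(c["K"],float),R,np.array(c["tvec"],float).ravel()
def ray(cal,uv):
    K,R,t=cal; d=R.T@np.linalg.inv(K)@np.array([uv[0],uv[1],1.]); return -R.T@t,d
def onz(cal,uv,z):
    o,d=ray(cal,uv); return o+d*(z-o[2])/d[2]
def proj(cal,p):
    K,R,t=cal; q=K@(R@np.array(p,float)+t); return q[:2]/q[2]
def save(n,im): cv2.imwrite(f"pics/{n}.png",im[:,:,::-1])
E
python3 - <<'E'
from h import *
print(monitor.read_state())
for n in("scene","side","wrist"):
    c=P(n); im=snapshot(n); np.save(f"pics/{n}0.npy",im); save(n+"0",im); print(n,ray(c,(256,192)))
E
```

```text
pics
{'clock': 0.0, 'joints': array([-1.15646654,  0.41799116, -0.01029699,  1.61420201,  0.00471315,
        1.11070293, -0.05301191]), 'qd': array([ 0.00044554, -0.00039747, -0.00085359, -0.0003739 ,  0.00028382,
       -0.00075132, -0.00142186]), 'joint_efforts': array([-1.20681583e-03, -8.64450502e+01,  6.77824058e-01, -4.34887791e+01,
        1.90462230e-02,  7.49124127e-03,  1.01736871e-04]), 'tcp_pos': array([0.27498578, 0.56084886, 0.23023788]), 'tcp_rot': array([-0.6883724 ,  0.68926829, -0.15983418,  0.15970503]), 'wrist_force': array([ 0.82255161, -0.34668827, -0.49076419]), 'moment': array([0.05267447, 0.01268691, 0.00759252]), 'opening': 0.08572628360383462}
scene (array([1.13727983, 0.61206728, 0.84371789]), array([-0.54809686, -0.50492652, -0.66693318]))
side (array([ 0.05547282, -0.56998891,  0.84797326]), array([ 0.42945241,  0.54245303, -0.72229979]))
wrist (array([0.20993804, 0.59481658, 0.37281896]), array([ 0.26944465, -0.11552999, -0.95619975]))
```

View pics/scene0.png

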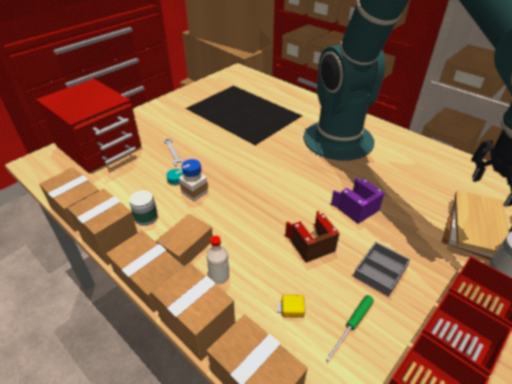

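View pics/side0.png

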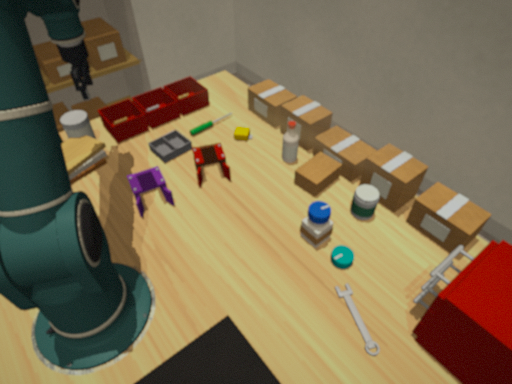

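View pics/wrist0.png

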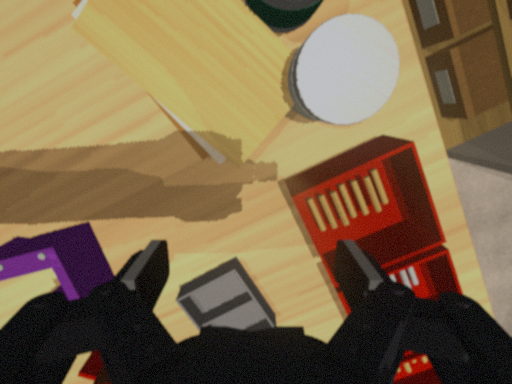

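Scene view: the jar with the blue cap is at (192,175), with a loose teal cap (decoy) at (174,177). The red-lipped holder is at (313,237) and a purple decoy holder at (358,200). Other look-alikes are the tin (143,205) and the glue (217,260). I choose the blue cap on the square jar and the red-lipped holder, and will check both in close crops.

```bash
python3 - <<'E'
import numpy as np,cv2
s=np.load("pics/scene0.npy");d=np.load("pics/side0.npy")
def c(im,x0,y0,w,h): return cv2.resize(im[y0:y0+h,x0:x0+w],(400,300),interpolation=cv2.INTER_CUBIC)
a=np.vstack([np.hstack([c(s,152,145,80,60),c(s,272,205,80,60)]),np.hstack([c(d,280,190,80,60),c(d,172,130,80,60)])])
cv2.imwrite("pics/crop0.png",a[:,:,::-1])
E
```

```text
(no output)
```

View pics/crop0.png

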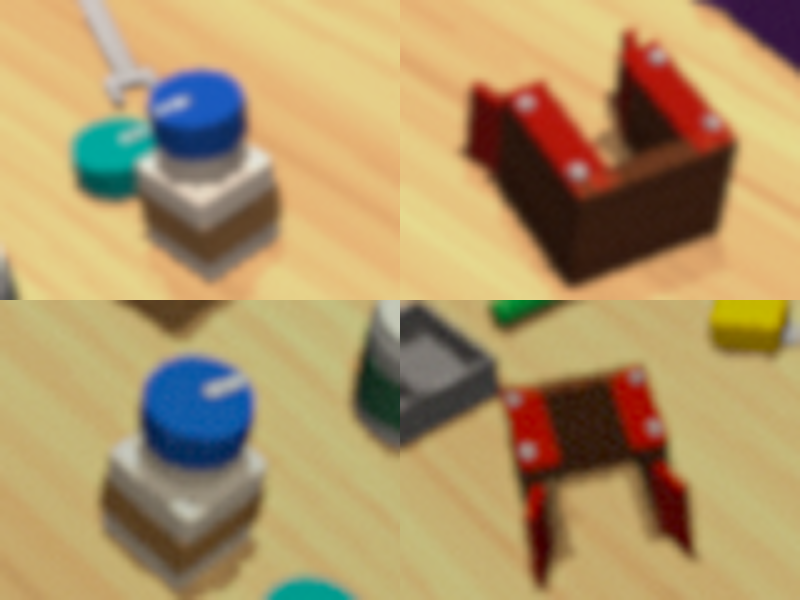

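Crops: the jar with the blue cap (white line visible) stands separate from the teal cap lying on the bench. The red-lipped holder is open on the side with the guides. Next I measure both from the crops.

```bash
python3 - <<'E'
from h import *
S=P("scene");D=P("side")
for nm,cal in(("scene",S),("side",D)):
    im=np.load(f"pics/{nm}0.npy")
    hsv=cv2.cvtColor(im,cv2.COLOR_RGB2HSV)
    m=cv2.inRange(hsv,(105,150,60),(122,255,255))
    n,l,st,ce=cv2.connectedComponentsWithStats(m)
    k=1+np.argmax(st[1:,4]); print(nm,st[k],ce[k],"cap z.1055",onz(cal,ce[k],.1055))
    sc={"scene":[(297,225.4),(307.4,239.4),(323.4,216.4),(334.4,229.4)],"side":[(194.6,149.6),(197.6,160),(219.4,145.2),(222.8,155.4)]}[nm]
    for q in sc: print("screw",onz(cal,q,.080).round(4))
    sh={"scene":[(193,186),(206.4,177),(180,179)],"side":[(316.4,231),(302.4,219),(332.6,223.4)]}[nm]
    for q in sh: print("shoulder",onz(cal,q,.07).round(4))
E
```

```text
scene [183 160  17  16 212] [191.63207547 167.73113208] cap z.1055 [ 0.58304177 -0.17127024  0.1055    ]
screw [0.5343 0.2082 0.08  ]
screw [0.5554 0.2592 0.08  ]
screw [0.4575 0.2409 0.08  ]
screw [0.4778 0.291  0.08  ]
shoulder [ 0.6128 -0.1357  0.07  ]
shoulder [ 0.5555 -0.1378  0.07  ]
shoulder [ 0.6186 -0.1918  0.07  ]
side [309 202  21  21 318] [318.3836478  212.70125786] cap z.1055 [ 0.57903871 -0.17551165  0.1055    ]
screw [0.4745 0.2838 0.08  ]
screw [0.4546 0.2334 0.08  ]
screw [0.5512 0.2515 0.08  ]
screw [0.5302 0.2016 0.08  ]
shoulder [ 0.5542 -0.1986  0.07  ]
shoulder [ 0.5536 -0.1454  0.07  ]
shoulder [ 0.6069 -0.2076  0.07  ]
```

```bash
python3 - <<'E'
from h import *
from scipy.spatial.transform import Rotation as Ro
s=monitor.read_state(); q=s["tcp_rot"]; R=Ro.from_quat([q[1],q[2],q[3],q[0]]).as_matrix(); print(R.round(3)); print(env.tips_ahead,[a for a in dir(env) if a[0]!='_'])
S=P("scene");D=P("side")
for n,u,v,z in(("glue top",(216,240),(291,124),.15),("tin top",(142,199),(368,192),.085),("teal",(172,174),(342,255),.027),("carton",(187,230),(320,165),.06)):
    print(n,onz(S,u,z).round(3),onz(D,v,z).round(3))
E
```

```text
[[ 0.898 -0.     0.44 ]
 [-0.44  -0.001  0.898]
 [ 0.    -1.    -0.001]]
0.025 ['IKError', 'hand_in', 'tips_ahead']
glue top [0.758 0.133 0.15 ] [0.747 0.121 0.15 ]
tin top [ 0.762 -0.186  0.085] [ 0.761 -0.198  0.085]
teal [ 0.591 -0.277  0.027] [ 0.578 -0.277  0.027]
carton [ 0.738 -0.015  0.06 ] [ 0.759 -0.012  0.06 ]
```

{"method": "step_arm", "body": {
  "increments": [
    [[15,-36,2],[0,0,-0.056],85],
    [[15,-36,2],[0,0,-0.056],85],
    [[15,-36,2],[0,0,-0.056],85],
    [[15,-36,2],[0,0,-0.056],85],
    [[15,-36,2],[0,0,-0.056],85],
    [[15,-36,2],[0,0,-0.056],85],
    [[15,-36,2],[0,0,-0.056],85],
    [[15,-36,2],[0,0,-0.056],85],
    [[15,-36,2],[0,0,-0.056],85],
    [[15,-36,2],[0,0,-0.056],85],
    [[15,-36,2],[0,0,-0.056],85],
    [[15,-36,2],[0,0,-0.056],85],
    [[15,-36,2],[0,0,-0.056],85],
    [[15,-36,2],[0,0,-0.056],85],
    [[15,-36,2],[0,0,-0.056],85],
    [[15,-36,2],[0,0,-0.056],85],
    [[15,-36,2],[0,0,-0.056],85],
    [[15,-36,2],[0,0,-0.056],85],
    [[15,-36,2],[0,0,-0.056],85],
    [[0,0,0],[0,0,0],85]
  ]
}}

```text
clock: 1.82
tcp_pos: [0.5609, -0.13, 0.2691]
tcp_rot: [-0.509, 0.511, -0.489, 0.491]
wrist_force: [-0.9, -2.5, 0.5]
opening: 0.0852
```

```bash
python3 - <<'E'
from h import *
print(monitor.read_state()["joints"].round(2))
c=P("wrist"); im=snapshot("wrist"); np.save("pics/w1.npy",im); np.savez("pics/w1c.npz",K=c[0],R=c[1],t=c[2]); save("w1",im); print(ray(c,(256,192)))
print(proj(c,(.581,-.173,.119)),proj(c,(.581,-.173,0.07)))
E
```

```text
[-0.29  0.33  0.58  1.71 -0.19  1.15  0.39]
(array([ 0.55888548, -0.05461757,  0.41134552]), array([ 0.02830309, -0.29509558, -0.95518746]))
[266.9282007  216.54495348] [264.9159005  202.01638557]
```

View pics/w1.png

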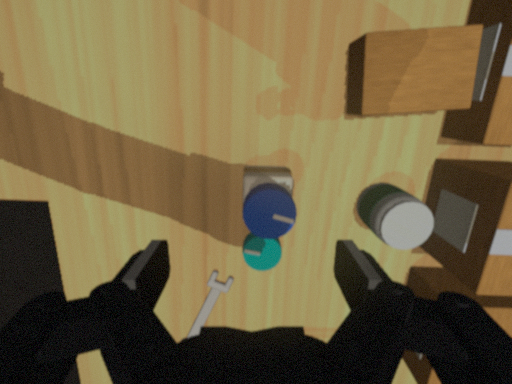

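The wrist view shows the blue cap at (269,211), the jar shoulder behind it with corners near (246,168) and (290,168), and the teal cap at (263,252). I zoom in and measure.

```bash
python3 - <<'E'
from h import *
z=np.load("pics/w1c.npz"); c=(z["K"],z["R"],z["t"]); im=np.load("pics/w1.npy")
hsv=cv2.cvtColor(im,cv2.COLOR_RGB2HSV)
m=cv2.inRange(hsv,(105,120,40),(125,255,255)); m[:150]=0
cs,_=cv2.findContours(m,cv2.RETR_EXTERNAL,cv2.CHAIN_APPROX_NONE); k=max(cs,key=cv2.contourArea)
print(cv2.boundingRect(k),cv2.fitEllipse(k))
e=cv2.fitEllipse(k)[0]; print("cap",onz(c,e,.117))
cr=cv2.resize(im[155:255,220:320],(600,600),interpolation=cv2.INTER_CUBIC); save("w1crop",cr)
E
```

```text
(244, 193, 51, 45) ((266.674072265625, 215.60220336914062), (40.65127182006836, 49.03586959838867), 103.21910095214844)
cap [ 0.5808026  -0.17268849  0.117     ]
```

View pics/w1crop.png

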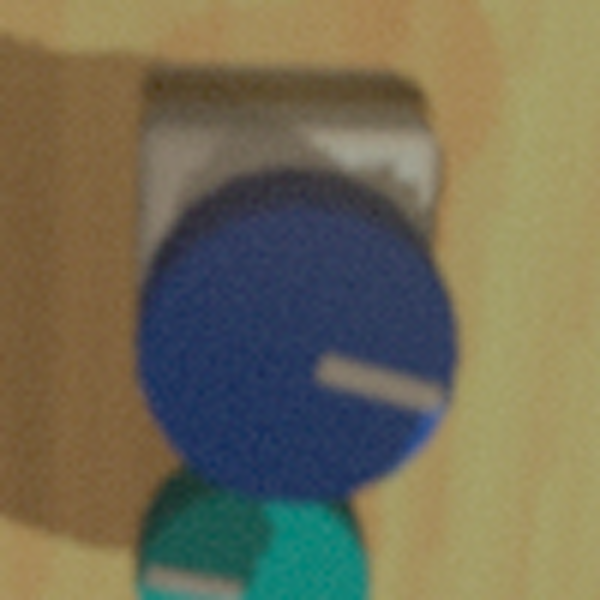

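```bash
python3 - <<'E'
from h import *
z=np.load("pics/w1c.npz"); c=(z["K"],z["R"],z["t"])
f=lambda x,y,h: onz(c,(220+x/6-.4,155+y/6-.4),h)
print("captop",f(297,338,.119))
a,b=f(320,368,.119),f(440,400,.119); print("line ang",np.degrees(np.arctan2(*(b-a)[1::-1])))
for p,q,h in(((165,123),(420,131),.07),((155,72),(410,74),.0),((150,130),(143,245),.07)):
    a,b=f(*p,h),f(*q,h); print(a.round(4),b.round(4),np.degrees(np.arctan2(*(b-a)[1::-1])))
E
```

```text
captop [ 0.58302    -0.16623842  0.119     ]
line ang -13.557992480653516
[ 0.557  -0.1386  0.07  ] [ 0.6098 -0.1381  0.07  ] 0.4934077695181212
[ 0.5536 -0.1429  0.    ] [ 0.6166 -0.1409  0.    ] 1.8838091111431041
[ 0.5539 -0.1402  0.07  ] [ 0.5533 -0.1653  0.07  ] -91.44664797611752
```

```bash
python3 - <<'E'
from h import *
s=monitor.read_state();print(s["tcp_pos"],s["tcp_rot"],s["qd"].round(3),s["joints"].round(3))
E
```

```text
[ 0.56028044 -0.12669766  0.26859286] [-0.51045969  0.51172827 -0.48831168  0.4889957 ] [-0.054 -0.033 -0.055  0.045  0.01  -0.004 -0.015] [-0.293  0.329  0.579  1.715 -0.192  1.155  0.385]
```

{"method": "step_arm", "body": {
  "increments": [
    [[6,-12,-10],[0,0,0],85],
    [[6,-12,-15],[0,0,0],85],
    [[6,-11,-20],[0,0,0],85],
    [[4,-6,-20],[0,0,0],85],
    [[0,0,0],[0,0,0],85]
  ]
}}

```text
clock: 2.28
tcp_pos: [0.5808, -0.1636, 0.2002]
tcp_rot: [-0.511, 0.514, -0.489, 0.486]
wrist_force: [-0.4, 0.3, -0.7]
opening: 0.0849
```

```bash
python3 - <<'E'
from h import *
c=P("wrist"); im=snapshot("wrist"); np.save("pics/w2.npy",im); np.savez("pics/w2c.npz",K=c[0],R=c[1],t=c[2])
print(monitor.read_state()["tcp_pos"])
u,v=proj(c,(.583,-.171,.119)); print(u,v)
x0,y0=int(u)-67,int(v)-50
cr=cv2.resize(im[y0:y0+100,x0:x0+134],(804,600),interpolation=cv2.INTER_CUBIC)[:,:800]; print(x0,y0); save("w2crop",cr)
E
```

```text
[ 0.581179   -0.1632051   0.20222795]
252.84714523876875 207.85926737501603
185 157
```

View pics/w2crop.png

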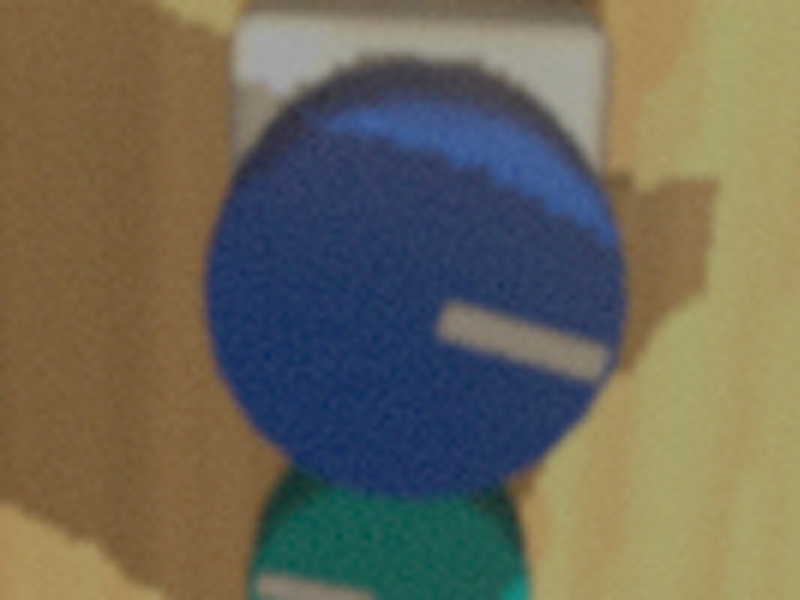

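```bash
python3 - <<'E'
from h import *
z=np.load("pics/w2c.npz"); c=(z["K"],z["R"],z["t"])
f=lambda x,y,h: onz(c,(185+x/6-.4,157+y/6-.4),h)
print("captop",f(416.5,288,.119), "diam",f(627,288,.119)-f(206,288,.119), "bottom",f(416,495,.119))
a,b=f(442,318,.119),f(608,362,.119); print("line ang",np.degrees(np.arctan2(*(b-a)[1::-1])))
for p,q,h in(((250,14),(590,19),.07),((236,40),(237,150),.07),((606,40),(602,170),.07)):
    a,b=f(*p,h),f(*q,h); print(a.round(4),b.round(4),np.degrees(np.arctan2(*(b-a)[1::-1])))
E
```

```text
captop [ 0.5838259  -0.16804266  0.119     ] diam [0.05879392 0.00314401 0.        ] bottom [ 0.58547965 -0.19987297  0.119     ]
line ang -12.686328274741712
[ 0.5554 -0.1397  0.07  ] [ 0.6106 -0.1376  0.07  ] 2.160202870958617
[ 0.5532 -0.1441  0.07  ] [ 0.5538 -0.1627  0.07  ] -88.14216422809739
[ 0.6135 -0.1409  0.07  ] [ 0.6147 -0.1629  0.07  ] -86.78556010823559
```

{"method": "step_arm", "body": {
  "increments": [
    [[3,-7,-10],[0,0,0],85],
    [[0,0,-20],[0,0,0],85],
    [[0,0,-22],[0,0,0],85],
    [[0,0,-20],[0,0,0],85],
    [[0,0,-14],[0,0,0],85],
    [[0,0,-5],[0,0,0],85],
    [[0,0,0],[0,0,0],85],
    [[0,0,0],[0,0,0],85]
  ]
}}

```text
clock: 3.0
tcp_pos: [0.5856, -0.1709, 0.1138]
tcp_rot: [0.513, -0.512, 0.487, -0.487]
wrist_force: [0.7, 0.1, 0.5]
opening: 0.085
```

{"method": "step_arm", "body": {
  "increments": [
    [[0,0,-1],[0,0,0],70],
    [[0,0,0],[0,0,0],58],
    [[0,0,0],[0,0,0],52],
    [[0,0,0],[0,0,0],50],
    [[0,0,0],[0,0,0],50],
    [[0,0,0],[0,0,0],50]
  ],
  "force": 60
}}

```text
clock: 3.5
tcp_pos: [0.5865, -0.1712, 0.1139]
tcp_rot: [0.513, -0.512, 0.486, -0.488]
wrist_force: [0.7, 0.7, 16.5]
opening: 0.0504
```

```bash
python3 - <<'E'
from h import *
s=monitor.read_state(); print(s["tcp_pos"],s["opening"],s["wrist_force"],s["moment"])
a=[]
for n in("scene","side"):
    c=P(n); im=snapshot(n); u,v=proj(c,(.584,-.17,.09)); x0,y0=int(u)-40,int(v)-45
    a.append(cv2.resize(im[y0:y0+90,x0:x0+80],(400,450),interpolation=cv2.INTER_CUBIC))
save("g1",np.hstack(a))
save("g1w",snapshot("wrist"))
E
```

```text
[ 0.58651619 -0.17115477  0.11390505] 0.050386663966545384 [ 0.7052384   0.7358685  16.50441276] [0.1740509  0.39096927 0.03965028]
```

View pics/g1.png

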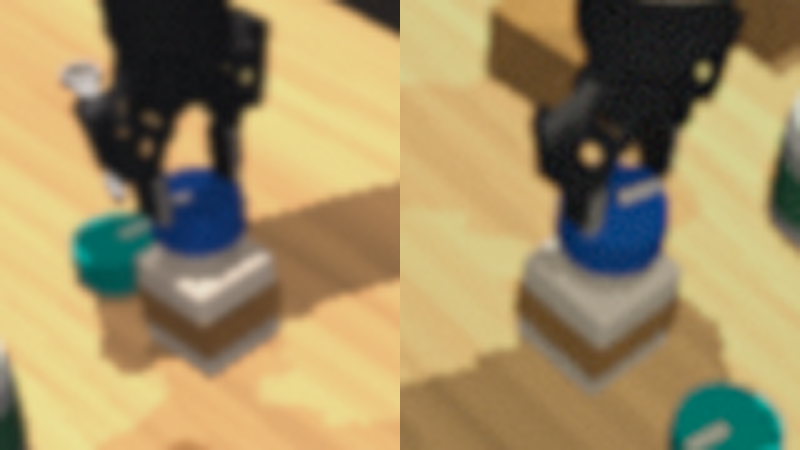

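View pics/g1w.png

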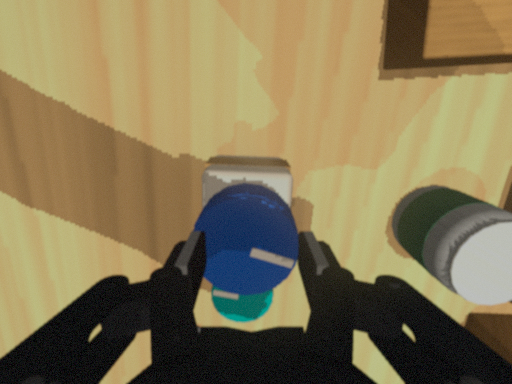

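Both views show the pads on the sides of the blue cap and the jar still upright. The opening reads 50 mm on a 60 mm cap, so I check that by commanding the fingers tighter.

{"method": "step_arm", "body": {
  "increments": [
    [[0,0,0],[0,0,0],46],
    [[0,0,0],[0,0,0],46]
  ]
}}

```text
clock: 3.82
tcp_pos: [0.5875, -0.1712, 0.1147]
tcp_rot: [0.514, -0.511, 0.485, -0.489]
wrist_force: [3.3, 0.1, 22.4]
opening: 0.0463
```

```bash
python3 - <<'E'
from h import *
s=monitor.read_state(); print(s["tcp_pos"],s["opening"],s["wrist_force"],s["moment"])
im=snapshot("wrist"); save("g2w",cv2.resize(im[150:330,130:370],(800,600),interpolation=cv2.INTER_CUBIC))
E
```

```text
[ 0.58753195 -0.17119673  0.11468613] 0.046332683937265695 [ 3.26867188  0.14634841 22.44835851] [ 0.25122887 -0.24816643  0.00933041]
```

View pics/g2w.png

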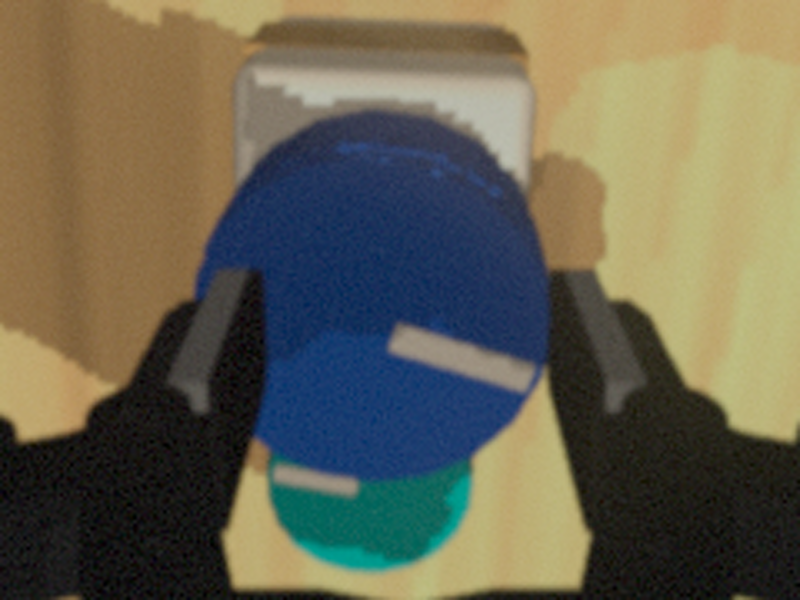

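```bash
python3 - <<'E'
from h import *
c=P("wrist"); print(c[0][0,0])
for z in (.085,.09,.1,.11,.12,.13): 
    a,b=onz(c,(208.6,232.5),z),onz(c,(295,231.6),z); l,r=onz(c,(190,235),z),onz(c,(294.5,235),z); print(z,a.round(4),b.round(4),np.linalg.norm(b-a),np.linalg.norm(l-r))
for z in (.08,.09,.1,.11): print(z,proj(c,(.5875+.023,-.1712,z)),proj(c,(.5875-.023,-.1712,z)))
a=[]
for n in("scene","side"):
    c=P(n); im=snapshot(n); u,v=proj(c,(.584,-.17,.09)); x0,y0=int(u)-32,int(v)-36
    a.append(cv2.resize(im[y0:y0+60,x0:x0+64],(400,375),interpolation=cv2.INTER_CUBIC))
save("g2",np.hstack(a))
E
```

```text
282.59246712847
0.085 [ 0.5607 -0.1786  0.085 ] [ 0.6181 -0.1751  0.085 ] 0.057532798493134384 0.0697848956860328
0.09 [ 0.5613 -0.1762  0.09  ] [ 0.6171 -0.1728  0.09  ] 0.05586141286232558 0.06775757431540548
0.1 [ 0.5627 -0.1714  0.1   ] [ 0.6151 -0.1682  0.1   ] 0.052518641600708085 0.06370293157415097
0.11 [ 0.564  -0.1666  0.11  ] [ 0.6131 -0.1636  0.11  ] 0.049175870339090474 0.059648288832896336
0.12 [ 0.5654 -0.1618  0.12  ] [ 0.6111 -0.1591  0.12  ] 0.04583309907747287 0.05559364609164182
0.13 [ 0.5668 -0.1571  0.13  ] [ 0.6092 -0.1545  0.13  ] 0.04249032781585537 0.05153900335038719
0.08 [283.30868745 222.67465313] [215.42924846 219.55175772]
0.09 [285.06773555 228.84454003] [213.61335262 225.58902226]
0.1 [287.0218231  235.69853062] [211.59500237 232.29938207]
0.11 [289.2052923  243.35708072] [209.33834138 239.80204774]
```

View pics/g2.png

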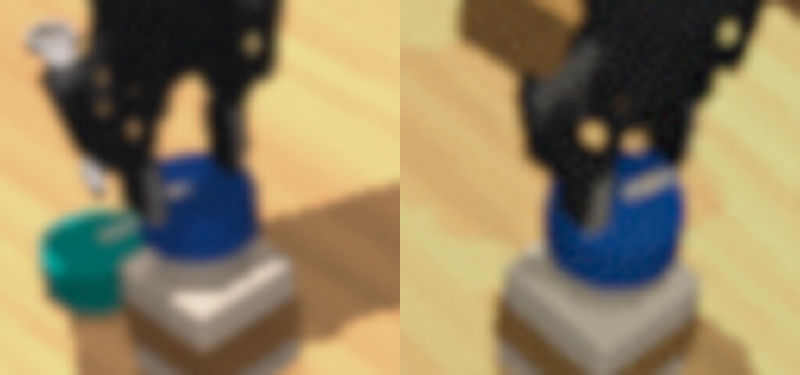

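```bash
python3 - <<'E'
from h import *
for n,o in (("side",400),("scene",0)):
    c=P(n); u,v=proj(c,(.584,-.17,.09)); x0,y0=int(u)-32,int(v)-36
    g=lambda p:((np.array(proj(c,p))-(x0,y0)+.5)*6.25+(o,0)).round()
    for p in((.554,-.17,.09),(.554,-.17,.119),(.565,-.17,.119),(.565,-.17,.105),(.584,-.17,.119),(.614,-.17,.119),(.614,-.17,.09),(.611,-.17,.119)): print(n,p,g(p))
E
```

```text
side (0.554, -0.17, 0.09) [557. 264.]
side (0.554, -0.17, 0.119) [564. 220.]
side (0.565, -0.17, 0.119) [582. 207.]
side (0.565, -0.17, 0.105) [579. 229.]
side (0.584, -0.17, 0.119) [615. 186.]
side (0.614, -0.17, 0.119) [664. 153.]
side (0.614, -0.17, 0.09) [655. 198.]
side (0.611, -0.17, 0.119) [659. 156.]
scene (0.554, -0.17, 0.09) [250. 207.]
scene (0.554, -0.17, 0.119) [244. 161.]
scene (0.565, -0.17, 0.119) [227. 171.]
scene (0.565, -0.17, 0.105) [230. 193.]
scene (0.584, -0.17, 0.119) [198. 188.]
scene (0.614, -0.17, 0.119) [151. 216.]
scene (0.614, -0.17, 0.09) [158. 262.]
scene (0.611, -0.17, 0.119) [155. 213.]
```

The side and scene views and the ray geometry all put the left fingertip at about z=0.119, so it is sitting on the cap top and not beside it. I open, lift clear and measure where the tips really are.

{"method": "step_arm", "body": {
  "increments": [
    [[0,0,0],[0,0,0],85],
    [[0,0,2],[0,0,0],85],
    [[0,0,3],[0,0,0],85],
    [[0,0,5],[0,0,0],85],
    [[0,0,10],[0,0,0],85],
    [[0,0,20],[0,0,0],85],
    [[0,0,20],[0,0,0],85],
    [[0,0,20],[0,0,0],85],
    [[0,0,0],[0,0,0],60],
    [[0,0,0],[0,0,0],60],
    [[0,0,0],[0,0,0],60],
    [[0,0,0],[0,0,0],60]
  ]
}}

```text
clock: 4.97
tcp_pos: [0.5847, -0.1707, 0.1912]
tcp_rot: [-0.512, 0.513, -0.487, 0.487]
wrist_force: [0.7, 0.4, 0.4]
opening: 0.0598
```

```bash
python3 - <<'E'
from h import *
s=monitor.read_state(); p=s["tcp_pos"]; print(p,s["tcp_rot"].round(3),s["opening"],s["wrist_force"])
a=[]
for n in("scene","side"):
    c=P(n); im=snapshot(n); u,v=proj(c,(.584,-.17,.13)); x0,y0=int(u)-40,int(v)-45
    print(n,x0,y0)
    for d in(0,.019-.006,.025): print(d,((np.array(proj(c,p-[0,0,d]))-(x0,y0))*5).round())
    a.append(cv2.resize(im[y0:y0+90,x0:x0+80],(400,450),interpolation=cv2.INTER_CUBIC))
save("g3",np.hstack(a))
c=P("wrist"); im=snapshot("wrist"); save("g3w",im); np.savez("pics/g3c.npz",K=c[0],R=c[1],t=c[2])
for d in(0,.012,.025): print(d,proj(c,p+[.03,0,-d]),proj(c,p+[-.03,0,-d]))
E
```

```text
[ 0.58469464 -0.17065352  0.19124623] [-0.512  0.513 -0.487  0.487] 0.05983146932269044 [0.67902086 0.40181912 0.37874511]
scene 150 116
0 [191. 147.]
0.013 [193. 165.]
0.025 [195. 181.]
side 279 159
0 [218. 146.]
0.013 [215. 164.]
0.025 [212. 180.]
0 [302.80724069 247.91214676] [195.63522744 242.85877856]
0.012 [299.36481079 238.29094665] [199.45700028 233.53410245]
0.025 [296.12493842 229.23587182] [203.05143335 224.76410863]
```

View pics/g3.png

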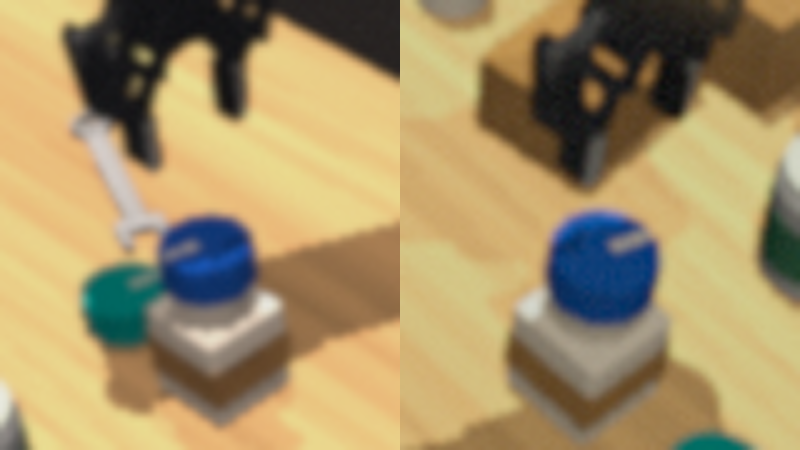

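View pics/g3w.png

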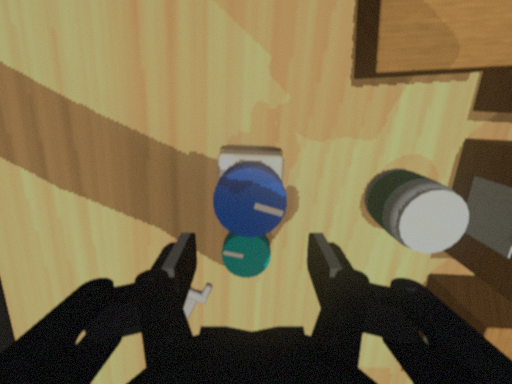

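The tips show at about the TCP's own height at 60 mm opening, about 5 mm behind it and not 25 mm ahead. This agrees with the contact on the cap top at TCP z=0.114. So I go about 28 mm lower than before, after checking the cap position again.

```bash
python3 - <<'E'
from h import *
z=np.load("pics/g3c.npz"); c=(z["K"],z["R"],z["t"]); im=cv2.imread("pics/g3w.png")[:,:,::-1].copy()
save("g3crop",cv2.resize(im[140:240,190:324],(804,600),interpolation=cv2.INTER_CUBIC)[:,:800])
E
```

```text
(no output)
```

View pics/g3crop.png

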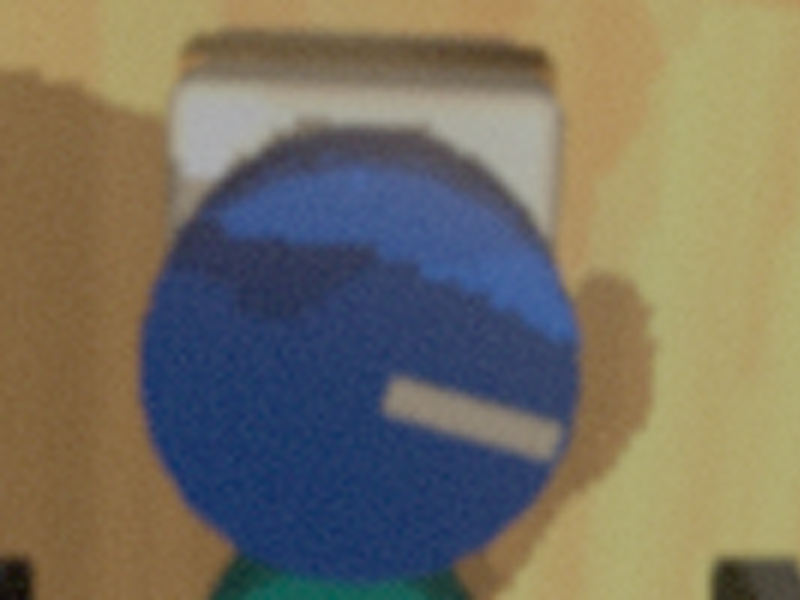

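```bash
python3 - <<'E'
from h import *
z=np.load("pics/g3c.npz"); c=(z["K"],z["R"],z["t"])
f=lambda x,y,h: onz(c,(190+x/6-.4,140+y/6-.4),h)
print("L,R",f(142,360,.119),f(580,370,.119),"bot",f(358,582,.119)+[0,.03,0])
a,b=f(385,393,.119),f(560,444,.119); print("line ang",np.degrees(np.arctan2(*(b-a)[1::-1])))
for p,q in(((185,78),(545,95)),((172,110),(170,220)),((560,115),(550,230))):
    a,b=f(*p,.07),f(*q,.07); print(a.round(4),b.round(4),np.degrees(np.arctan2(*(b-a)[1::-1])))
E
```

```text
L,R [ 0.55506004 -0.16945059  0.119     ] [ 0.61358451 -0.16781541  0.119     ] bot [ 0.58546978 -0.17046238  0.119     ]
line ang -14.185444411966978
[ 0.555  -0.1395  0.07  ] [ 0.6113 -0.1392  0.07  ] 0.2509853985332816
[ 0.553  -0.1446  0.07  ] [ 0.553  -0.1624  0.07  ] -90.0229099223591
[ 0.6139 -0.1422  0.07  ] [ 0.6139 -0.1609  0.07  ] -90.13245035268876
```

{"method": "step_arm", "body": {
  "increments": [
    [[0,0,0],[0,0,0],85],
    [[0,0,-10],[0,0,0],85],
    [[0,0,-20],[0,0,0],85],
    [[0,0,-25],[0,0,0],85],
    [[0,0,-22],[0,0,0],85],
    [[0,0,-15],[0,0,0],85],
    [[0,0,-8],[0,0,0],85],
    [[0,0,-5],[0,0,0],85],
    [[0,0,0],[0,0,0],85],
    [[0,0,0],[0,0,0],85]
  ]
}}

```text
clock: 5.95
tcp_pos: [0.5854, -0.171, 0.0873]
tcp_rot: [0.513, -0.513, 0.487, -0.487]
wrist_force: [0.1, 0.1, -0.1]
opening: 0.0849
```

{"method": "step_arm", "body": {
  "increments": [
    [[0,0,0],[0,0,0],70],
    [[0,0,0],[0,0,0],62],
    [[0,0,0],[0,0,0],54],
    [[0,0,0],[0,0,0],50],
    [[0,0,0],[0,0,0],50]
  ],
  "force": 60
}}

```text
clock: 6.37
tcp_pos: [0.5854, -0.171, 0.088]
tcp_rot: [0.513, -0.512, 0.487, -0.487]
wrist_force: [-4.4, 0.9, 10.9]
opening: 0.0588
```

```bash
python3 - <<'E'
from h import *
s=monitor.read_state(); print(s["tcp_pos"],s["opening"],s["wrist_force"],s["moment"])
a=[]
for n in("scene","side"):
    c=P(n); im=snapshot(n); u,v=proj(c,(.584,-.17,.09)); x0,y0=int(u)-32,int(v)-36
    a.append(cv2.resize(im[y0:y0+60,x0:x0+64],(400,375),interpolation=cv2.INTER_CUBIC))
save("g4",np.hstack(a))
E
```

```text
[ 0.58539614 -0.17101857  0.08798695] 0.05875007931363109 [-4.4258888   0.91513677 10.8710462 ] [0.17896038 0.9183102  0.0139621 ]
```

View pics/g4.png

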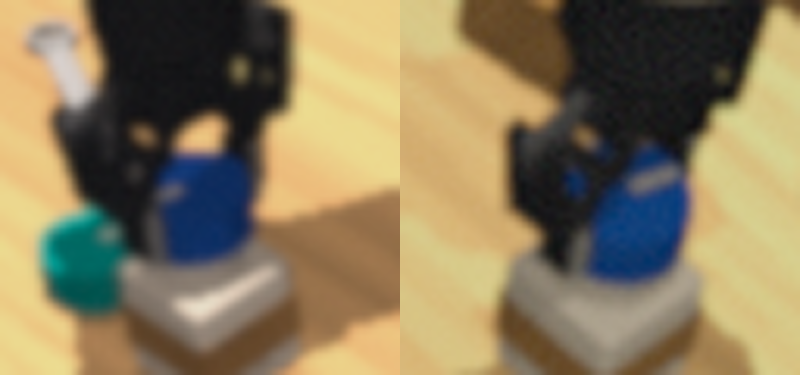

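The fingers stop at 58.8 mm on the cap, with the tips at about z=0.09 on its lower edge: a real grip this time. I lift, carry the jar towards the slot and turn it by -22.5° to line up.

{"method": "step_arm", "body": {
  "increments": [
    [[0,0,0],[0,0,0],50],
    [[0,0,8],[0,0,0],50],
    [[0,0,15],[0,0,0],50],
    [[-4,8,15],[0,0,0],50],
    [[-10,18,12],[0,0,-0.03],50],
    [[-10,20,10],[0,0,-0.033],50],
    [[-10,20,0],[0,0,-0.033],50],
    [[-10,20,0],[0,0,-0.033],50],
    [[-10,20,0],[0,0,-0.033],50],
    [[-10,20,0],[0,0,-0.033],50],
    [[-10,20,0],[0,0,-0.033],50],
    [[-10,20,0],[0,0,-0.033],50],
    [[-10,20,0],[0,0,-0.033],50],
    [[-10,20,0],[0,0,-0.033],50],
    [[-10,20,0],[0,0,-0.033],50],
    [[-10,20,0],[0,0,-0.033],50],
    [[-10,20,0],[0,0,0],50],
    [[-10,20,0],[0,0,0],50],
    [[-7,4,0],[0,0,0],50],
    [[0,0,0],[0,0,0],50]
  ],
  "force": 90
}}

```text
clock: 8.13
tcp_pos: [0.4329, 0.1206, 0.1472]
tcp_rot: [0.408, -0.408, 0.578, -0.577]
wrist_force: [0.5, -0.2, -2.8]
opening: 0.058
```

```bash
python3 - <<'E'
from h import *
from scipy.spatial.transform import Rotation as Ro
s=monitor.read_state(); q=s["tcp_rot"]; print(s["tcp_pos"],s["opening"],s["wrist_force"],s["joints"].round(2)); print(Ro.from_quat([q[1],q[2],q[3],q[0]]).as_matrix().round(3))
for n in("scene","side","wrist"):
    c=P(n); im=snapshot(n); save("h1"+n,im); np.save(f"pics/h1{n}.npy",im); np.savez(f"pics/h1{n}c.npz",K=c[0],R=c[1],t=c[2])
E
```

```text
[0.43286825 0.12055395 0.14716039] 0.05800652219327424 [ 0.46882731 -0.17609727 -2.84482074] [-0.87  0.25  0.6   2.13 -0.19  0.82 -0.49]
[[-0.333 -0.001  0.943]
 [-0.943  0.001 -0.333]
 [-0.001 -1.    -0.001]]
```

View pics/h1wrist.png

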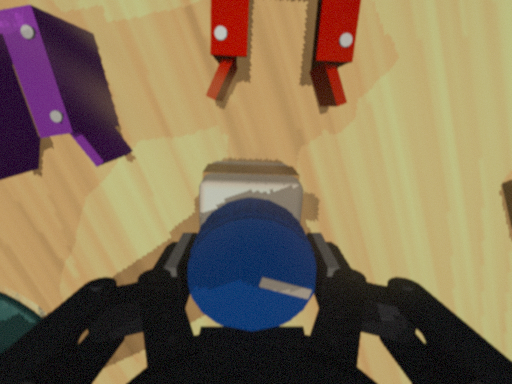

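View pics/h1scene.png

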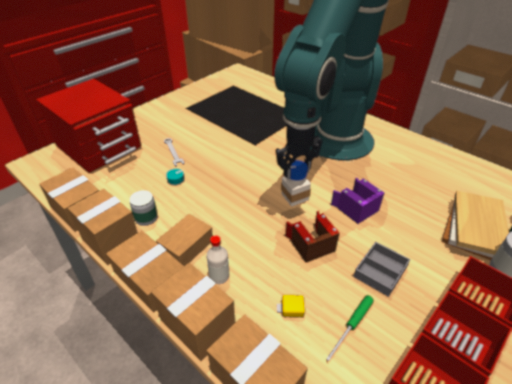

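The wrist view shows the jar held under the tool. The holder's lips are at the top, with front lip corners at (211,55), (246,57), (316,62) and (354,66) and screws at (221,33) and (346,40). I measure from these.

```bash
python3 - <<'E'
from h import *
im=np.load("pics/h1wrist.npy"); z=np.load("pics/h1wristc.npz"); c=(z["K"],z["R"],z["t"])
hsv=cv2.cvtColor(im,cv2.COLOR_RGB2HSV)
m=cv2.inRange(hsv,(0,180,110),(8,255,255))|cv2.inRange(hsv,(172,180,110),(180,255,255))
w=cv2.inRange(hsv,(0,0,140),(180,80,255)); 
for x,y in((221,33),(346,40)):
    sub=np.zeros_like(w); sub[y-8:y+9,x-8:x+9]=w[y-8:y+9,x-8:x+9]; M=cv2.moments(sub,True); u=(M["m10"]/M["m00"],M["m01"]/M["m00"]); print("screw",u,M["m00"],onz(c,u,.08).round(4))
print("L/R edges per row")
for y in(5,15,25,45,50): 
    xs=np.where(m[y,180:400])[0]+180; l=xs[xs<280]; r=xs[xs>280]; print(y,l.min(),l.max(),r.min(),r.max(), [onz(c,(x,y),.078).round(4)[:2] for x in(l.min()-.5,l.max()+.5,r.min()-.5,r.max()+.5)])
save("h1crop",cv2.resize(im[0:120,175:385],(800,457),interpolation=cv2.INTER_CUBIC)); save("h1jar",cv2.resize(im[150:340,170:340],(537,600),interpolation=cv2.INTER_CUBIC))
E
```

```text
screw (220.31034482758622, 32.55862068965517) 145.0 [0.4561 0.2403 0.08  ]
screw (345.593984962406, 39.50375939849624) 133.0 [0.5334 0.2085 0.08  ]
L/R edges per row
5 211 248 322 359 [array([0.4558, 0.2579]), array([0.4792, 0.2496]), array([0.5242, 0.2337]), array([0.5476, 0.2254])]
15 211 248 321 357 [array([0.4537, 0.2526]), array([0.4773, 0.2442]), array([0.522 , 0.2283]), array([0.545 , 0.2202])]
25 211 247 320 356 [array([0.4515, 0.2471]), array([0.4747, 0.2389]), array([0.5198, 0.2229]), array([0.543 , 0.2147])]
45 211 246 318 353 [array([0.447, 0.236]), array([0.47  , 0.2278]), array([0.5153, 0.2117]), array([0.5383, 0.2036])]
50 211 246 317 352 [array([0.4459, 0.2331]), array([0.4689, 0.2249]), array([0.5138, 0.209 ]), array([0.5369, 0.2008])]
```

View pics/h1crop.png

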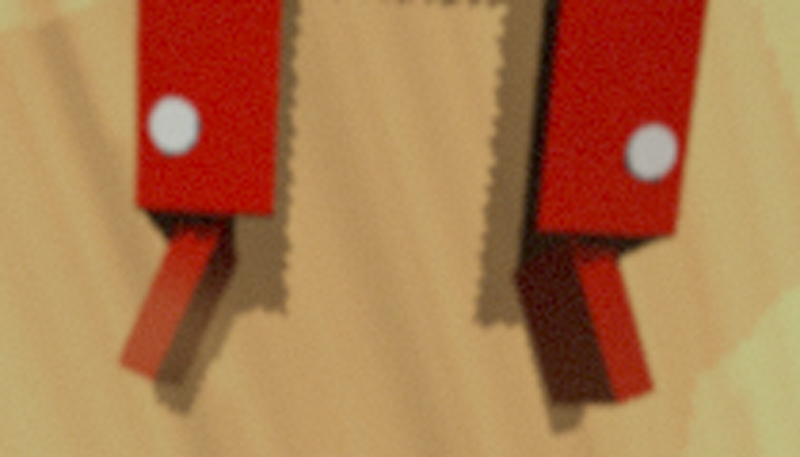

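View pics/h1jar.png

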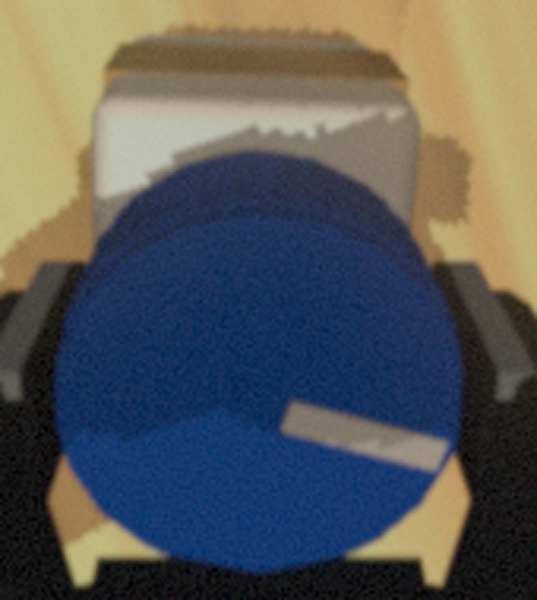

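```bash
python3 - <<'E'
from h import *
z=np.load("pics/h1wristc.npz"); c=(z["K"],z["R"],z["t"])
f=lambda x,y,h: onz(c,(170+x/3.158-.4,150+y/3.158-.4),h)
A=lambda a,b: np.degrees(np.arctan2(*(b-a)[1::-1]))
for zz in(.127,.131):
    a,b=f(110,98,zz),f(400,101,zz); l=f(94,130,zz),f(93,220,zz); r=f(419,130,zz),f(415,220,zz)
    print(zz,a.round(4),b.round(4),A(a,b),[q.round(4) for q in l],A(*l),[q.round(4) for q in r],A(*r), "w",np.linalg.norm(l[0]-r[0]))
zz=.178; L,Rr,B=f(56,370,zz),f(463,370,zz),f(262,571,zz); print("cap",(L+Rr)/2,np.linalg.norm(L-Rr),B, "line",A(f(285,418,zz),f(445,455,zz)))
E
```

```text
0.127 [0.4193 0.1587 0.127 ] [0.4706 0.1399 0.127 ] -20.165134641896532 [array([0.4141, 0.1539, 0.127 ]), array([0.4068, 0.1369, 0.127 ])] -113.20411586862835 [array([0.4724, 0.1332, 0.127 ]), array([0.4664, 0.1157, 0.127 ])] -109.01483652173474 w 0.06191324298383411
0.131 [0.4203 0.1595 0.131 ] [0.4704 0.1411 0.131 ] -20.165134641896522 [array([0.4152, 0.1548, 0.131 ]), array([0.4081, 0.1382, 0.131 ])] -113.20411586862835 [array([0.4721, 0.1346, 0.131 ]), array([0.4662, 0.1176, 0.131 ])] -109.01483652173474 w 0.06039205950056152
cap [0.43690261 0.12423043 0.178     ] 0.057943358106459494 [0.42552259 0.09101016 0.178     ] line -34.50396361296924
```

{"method": "step_arm", "body": {
  "increments": [
    [[5,1,-8],[0,0,-0.01],50],
    [[7,2,-14],[0,0,-0.012],50],
    [[7,2,-14],[0,0,-0.011],50],
    [[0,0,-12],[0,0,0],50],
    [[0,0,-7],[0,0,0],50],
    [[0,0,-3],[0,0,0],50],
    [[0,0,0],[0,0,0],50],
    [[0,0,0],[0,0,0],50]
  ]
}}

```text
clock: 8.95
tcp_pos: [0.4534, 0.1237, 0.0889]
tcp_rot: [-0.398, 0.398, -0.585, 0.585]
wrist_force: [-0.5, 0.7, -3.3]
opening: 0.0583
```

```bash
python3 - <<'E'
from h import *
from scipy.spatial.transform import Rotation as Ro
s=monitor.read_state(); q=s["tcp_rot"]; print(s["tcp_pos"],s["opening"],s["wrist_force"]); Rm=Ro.from_quat([q[1],q[2],q[3],q[0]]).as_matrix(); print("jaw",np.degrees(np.arctan2(-Rm[1,2],-Rm[0,2])),np.degrees(np.arctan2(Rm[1,2],Rm[0,2])))
for n in("wrist",):
    c=P(n); im=snapshot(n); save("h2"+n,im); np.save(f"pics/h2{n}.npy",im); np.savez(f"pics/h2{n}c.npz",K=c[0],R=c[1],t=c[2])
u=np.array([.384,.923]);n_=np.array([-.923,.384])
for p in((-.038,.024),(-.038,-.024),(0,.035),(0,-.035)):
    w=np.array([.5038,.2473])+p[0]*u+p[1]*n_; print(p,proj(c,(*w,.078)).round(1))
E
```

```text
[0.45341097 0.1236943  0.08888216] 0.058327988873306126 [-0.50339451  0.67186596 -3.34083624]
jaw 158.45781560029596 -21.542184399704052
(-0.038, 0.024) [204.   62.2]
(-0.038, -0.024) [300.2  64.2]
(0, 0.035) [177.6 -28.3]
(0, -0.035) [329.7 -24.9]
```

View pics/h2wrist.png

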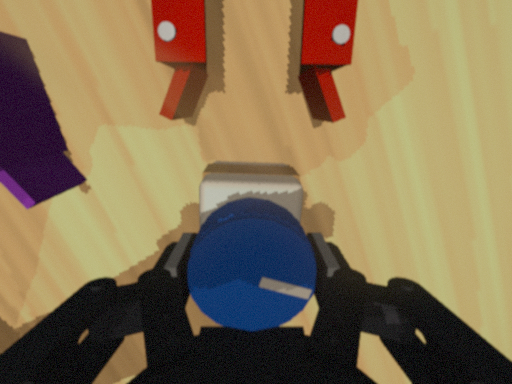

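The lip corners appear at (204,63) and (302,66), within 2 px of the prediction, and the jar's shoulder is centred on the gap. I set the jar down and slide it in.

{"method": "step_arm", "body": {
  "increments": [
    [[2,5,-1],[0,0,0],50],
    [[5,12,0],[0,0,0],50],
    [[5,12,0],[0,0,0],50],
    [[5,12,0],[0,0,0],50],
    [[5,12,0],[0,0,0],50],
    [[4,10,0],[0,0,0],50],
    [[0,0,0],[0,0,0],50]
  ]
}}

```text
clock: 9.58
tcp_pos: [0.48, 0.1888, 0.0883]
tcp_rot: [-0.399, 0.398, -0.584, 0.584]
wrist_force: [-2.4, -4.5, 12.9]
opening: 0.0583
```

```bash
cat > v.py <<'E'
from h import *
import sys
from scipy.spatial.transform import Rotation as Ro
s=monitor.read_state(); q=s["tcp_rot"]; p=s["tcp_pos"]; Rm=Ro.from_quat([q[1],q[2],q[3],q[0]]).as_matrix()
u=np.array([.384,.923]);n_=np.array([-.923,.384]); o=np.array([.5038,.2473])
print("tcp",p.round(4),"holder-frame x,y",(p[:2]-o)@u,(p[:2]-o)@n_,"open",s["opening"],"F",s["wrist_force"].round(1),"M",s["moment"].round(2),"jaw",np.degrees(np.arctan2(Rm[1,2],Rm[0,2])),"j",s["joints"].round(2))
a=sys.argv[1]
c=P("wrist"); im=snapshot("wrist"); save(a,im); np.save(f"pics/{a}.npy",im); np.savez(f"pics/{a}c.npz",K=c[0],R=c[1],t=c[2])
if len(sys.argv)>2:
    A=[]
    for n in("scene","side"):
        c=P(n); im=snapshot(n); np.save(f"pics/{a}{n}.npy",im); U,V=proj(c,(.5038,.2473,.08)); x0,y0=int(U)-40,int(V)-50; print(n,x0,y0)
        A.append(cv2.resize(im[y0:y0+90,x0:x0+80],(400,450),interpolation=cv2.INTER_CUBIC))
    save(a+"x",np.hstack(A))
E
python3 v.py h3
```

```text
tcp [0.48   0.1888 0.0883] holder-frame x,y -0.06312939661743702 -0.00048189858432119356 open 0.05829675580309244 F [-2.4 -4.5 12.9] M [-1.58  0.77  0.05] jaw -21.394439022033133 j [-0.86  0.47  0.53  2.01 -0.34  0.75 -0.51]
```

View pics/h3.png

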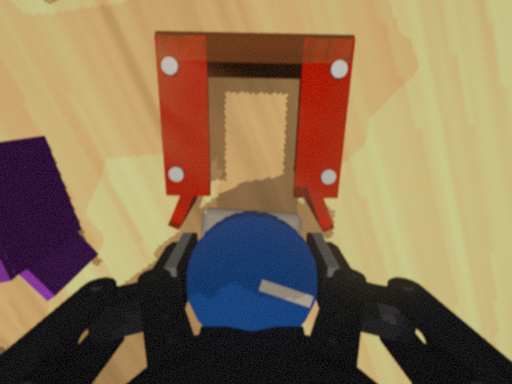

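The jar's front is just inside the lips and centred. I slide on to home.

{"method": "step_arm", "body": {
  "increments": [
    [[4,9,0],[0,0,0],50],
    [[5,11,0],[0,0,0],50],
    [[5,11,0],[0,0,0],50],
    [[4,9,0],[0,0,0],50],
    [[2,6,0],[0,0,0],50],
    [[0,0,0],[0,0,0],50]
  ]
}}

```text
clock: 10.13
tcp_pos: [0.4978, 0.2303, 0.087]
tcp_rot: [-0.395, 0.4, -0.584, 0.585]
wrist_force: [-9.0, -19.4, 6.0]
opening: 0.0579
```

```bash
python3 v.py h4
```

```text
tcp [0.4978 0.2303 0.087 ] holder-frame x,y -0.0179473294770098 -0.0009851390928570939 open 0.057877702903987915 F [ -9.  -19.4   6. ] M [-4.19  2.48  0.07] jaw -21.58144724866754 j [-0.9   0.52  0.51  1.93 -0.35  0.79 -0.56]
```

View pics/h4.png

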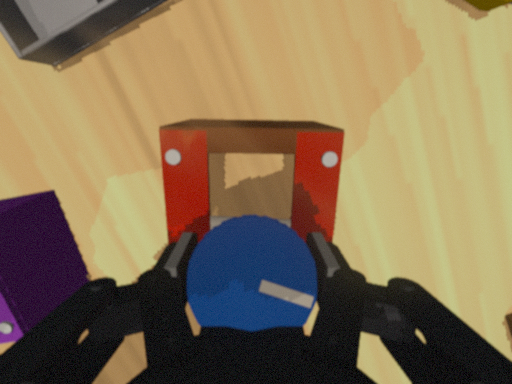

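```bash
python3 v.py h5 x
```

```text
tcp [0.4978 0.2304 0.0871] holder-frame x,y -0.017896476547652175 -0.0009860891862240647 open 0.05786257984990474 F [ -8.4 -17.5   3.7] M [-4.08  2.31  0.09] jaw -21.582967308256087 j [-0.9   0.52  0.51  1.93 -0.35  0.79 -0.56]
scene 275 176
side 168 101
```

View pics/h5x.png

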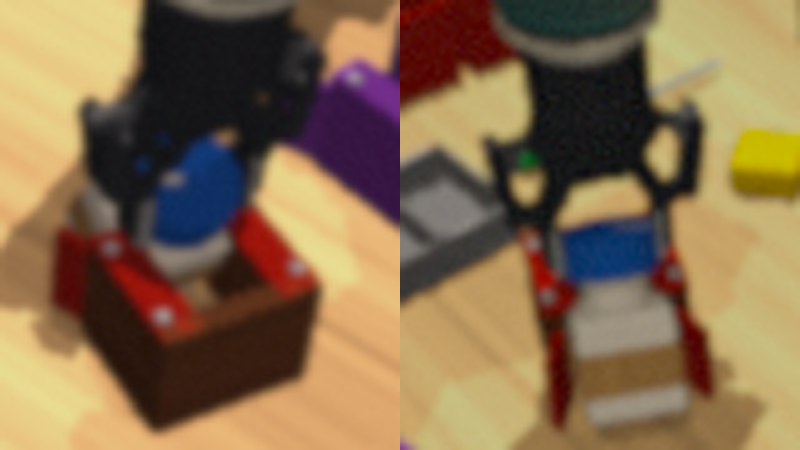

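The jar is leaning forward under the push: the cap pivots between the pads because the jaws lie across the slot, and the resistance is 20 N. I relieve it, open, and regrip with the jaws along the slot so that the grip resists the tilt.

{"method": "step_arm", "body": {
  "increments": [
    [[-2,-5,0],[0,0,0],50],
    [[-1,-2,0],[0,0,0],85],
    [[0,0,0],[0,0,0],85],
    [[0,0,0],[0,0,0],85],
    [[0,0,1],[0,0,0],85]
  ]
}}

```text
clock: 10.75
tcp_pos: [0.4963, 0.2267, 0.089]
tcp_rot: [0.398, -0.398, 0.584, -0.584]
wrist_force: [-1.0, 0.3, 0.2]
opening: 0.0852
```

```bash
python3 v.py h6 x
```

```text
tcp [0.4963 0.2267 0.089 ] holder-frame x,y -0.021848119484842693 -0.0010104693853597432 open 0.08518574177203397 F [-1.   0.3  0.2] M [ 0.07  0.02 -0.02] jaw -21.46292819490871 j [-0.89  0.51  0.51  1.94 -0.35  0.78 -0.56]
scene 275 176
side 168 101
```

View pics/h6.png

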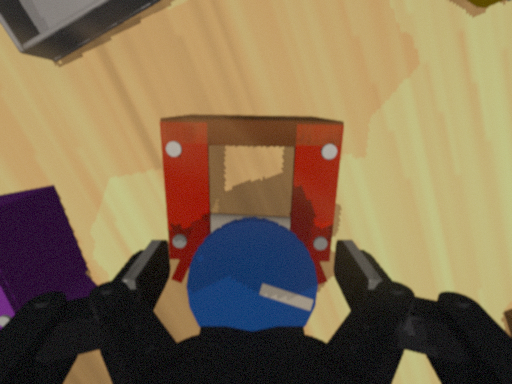

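View pics/h6x.png

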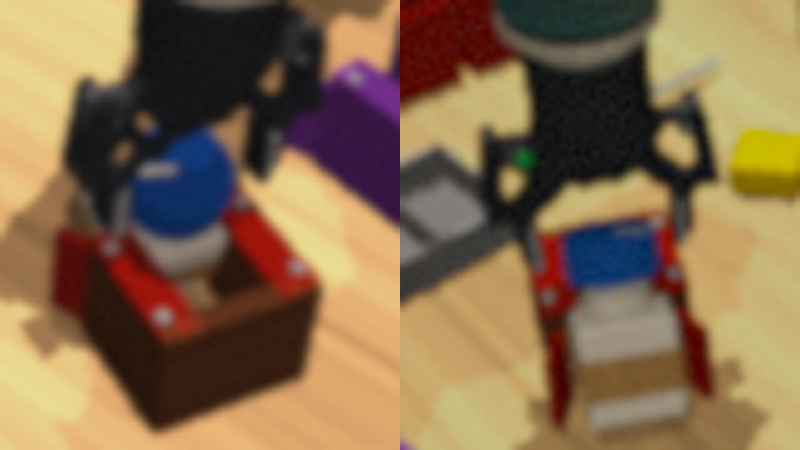

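```bash
python3 - <<'E'
from h import *
z=np.load("pics/h6c.npz"); c=(z["K"],z["R"],z["t"]); im=np.load("pics/h6.npy")
u=np.array([.384,.923]);n_=np.array([-.923,.384]); o=np.array([.5038,.2473])
H=lambda p,h:(lambda w:(((w[:2]-o)@u).round(4),((w[:2]-o)@n_).round(4)))(onz(c,p,h))
hsv=cv2.cvtColor(im,cv2.COLOR_RGB2HSV); m=cv2.inRange(hsv,(105,120,40),(125,255,255)); m[:200]=0
for y in(270,280,290): xs=np.where(m[y,170:340])[0]+170; print(y,xs.min(),xs.max(),H((xs.min()-.5,y),.119),H((xs.max()+.5,y),.119))
print("sh",H((211,216),.07),H((291,216),.07)); print("back inner top edge",H((210,144),.074),H((295,145),.074)); print("lip front",H((168,262),.078))
for x,y in((174,149),(330,152),(180,242),(320,243)): print("screw",H((x,y),.08))
save("h6c",cv2.resize(im[190:340,160:350],(760,600),interpolation=cv2.INTER_CUBIC))
E
```

```text
270 190 314 (np.float64(-0.0187), np.float64(0.0267)) (np.float64(-0.0175), np.float64(-0.0301))
280 188 315 (np.float64(-0.0239), np.float64(0.0278)) (np.float64(-0.0228), np.float64(-0.031))
290 188 315 (np.float64(-0.0293), np.float64(0.0281)) (np.float64(-0.0281), np.float64(-0.0314))
sh (np.float64(-0.0119), np.float64(0.0235)) (np.float64(-0.0109), np.float64(-0.0256))
back inner top edge (np.float64(0.0325), np.float64(0.0226)) (np.float64(0.0329), np.float64(-0.0246))
lip front (np.float64(-0.0395), np.float64(0.0494))
screw (np.float64(0.0303), np.float64(0.0411))
screw (np.float64(0.0303), np.float64(-0.0427))
screw (np.float64(-0.0248), np.float64(0.0407))
screw (np.float64(-0.0238), np.float64(-0.0422))
```

View pics/h6c.png

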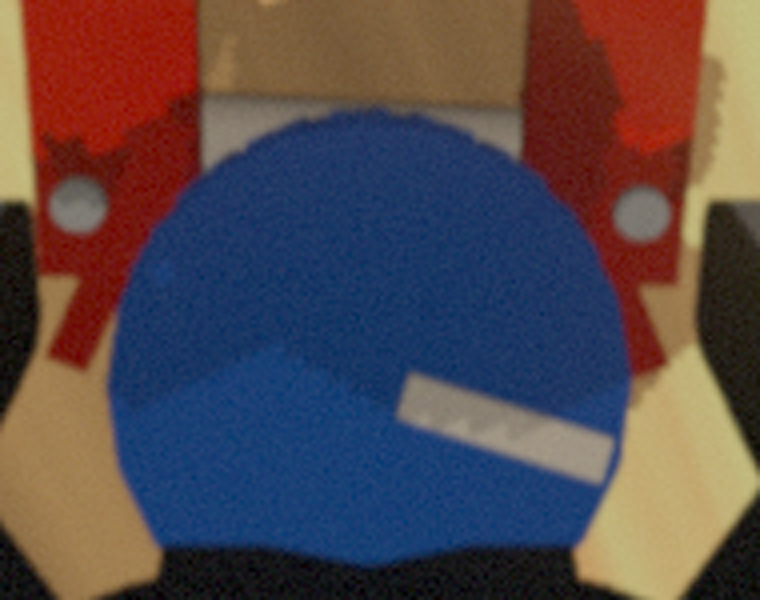

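```bash
python3 - <<'E'
from h import *
a=np.load("pics/h6side.npy")[140:195,185:240]; b=np.load("pics/h6scene.npy")[195:245,285:335]
save("h6z",np.hstack([cv2.resize(a,(400,400),interpolation=cv2.INTER_CUBIC),cv2.resize(b,(400,400),interpolation=cv2.INTER_CUBIC)]))
E
```

```text
(no output)
```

View pics/h6z.png

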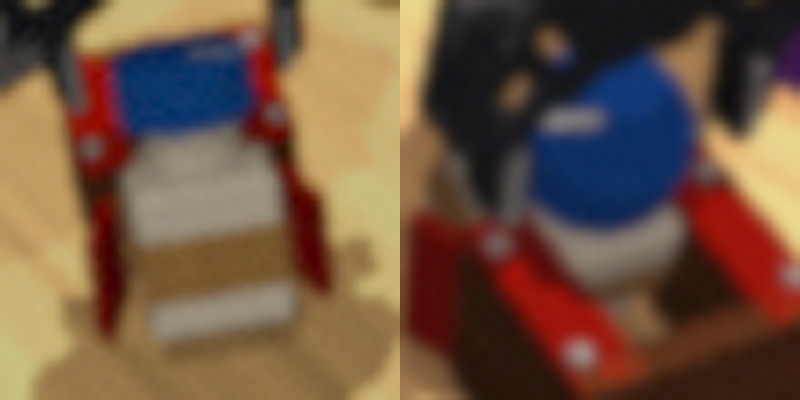

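The jar is leaning forward by roughly 20 to 25°: its cap is seen edge-on in the side view and its full disc shows in the scene view. I grip the cap gently and draw it back, so that foot friction rights the jar outside the lips.

{"method": "step_arm", "body": {
  "increments": [
    [[0,0,0],[0,0,0],65],
    [[0,0,0],[0,0,0],55],
    [[0,0,0],[0,0,0],50],
    [[0,0,0],[0,0,0],50],
    [[-2,-4,0],[0,0,0],50],
    [[-2,-5,0],[0,0,0],50],
    [[-2,-6,0],[0,0,0],50],
    [[-2,-6,0],[0,0,0],50],
    [[-3,-6,0],[0,0,0],50],
    [[-3,-6,0],[0,0,0],50],
    [[0,0,0],[0,0,0],50]
  ],
  "force": 25
}}

```text
clock: 11.82
tcp_pos: [0.4815, 0.1918, 0.0888]
tcp_rot: [0.397, -0.398, 0.585, -0.585]
wrist_force: [0.0, 0.8, -0.2]
opening: 0.0596
```

```bash
python3 v.py h7 x
```

```text
tcp [0.4815 0.1918 0.0888] holder-frame x,y -0.05978944888523528 -0.0007536259692892469 open 0.05963647877508688 F [ 0.   0.8 -0.2] M [ 0.41 -0.01 -0.03] jaw -21.555365116715265 j [-0.87  0.47  0.53  2.01 -0.34  0.75 -0.51]
scene 275 176
side 168 101
```

View pics/h7.png

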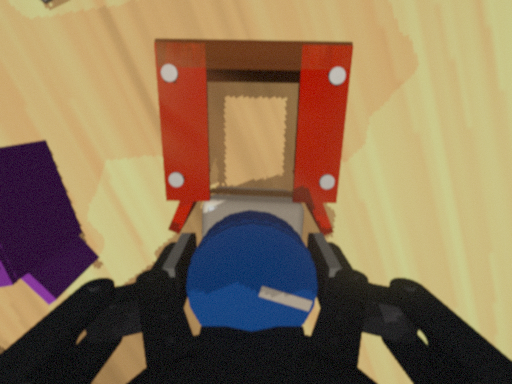

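View pics/h7x.png

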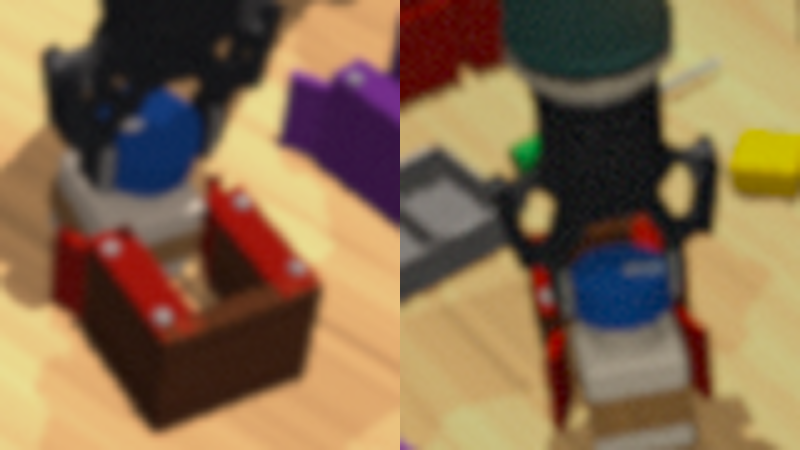

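{"method": "step_arm", "body": {
  "increments": [
    [[0,0,0],[0,0,0],62],
    [[0,0,0],[0,0,0],66],
    [[0,0,0],[0,0,0],75],
    [[0,0,1],[0,0,0],85],
    [[0,0,0],[0,0,0],85]
  ]
}}

```text
clock: 12.38
tcp_pos: [0.4822, 0.1932, 0.09]
tcp_rot: [-0.398, 0.398, -0.584, 0.584]
wrist_force: [0.8, 1.5, -0.0]
opening: 0.085
```

```bash
python3 v.py h8 x; python3 - <<'E'
from h import *
a=np.load("pics/h8side.npy")[145:200,180:235]; b=np.load("pics/h8scene.npy")[185:240,275:330]
save("h8z",np.hstack([cv2.resize(a,(400,400),interpolation=cv2.INTER_CUBIC),cv2.resize(b,(400,400),interpolation=cv2.INTER_CUBIC)]))
z=np.load("pics/h8c.npz"); c=(z["K"],z["R"],z["t"]); im=np.load("pics/h8.npy")
u=np.array([.384,.923]);n_=np.array([-.923,.384]); o=np.array([.5038,.2473])
H=lambda p,h:(lambda w:(((w[:2]-o)@u).round(4),((w[:2]-o)@n_).round(4)))(onz(c,p,h))
hsv=cv2.cvtColor(im,cv2.COLOR_RGB2HSV); m=cv2.inRange(hsv,(105,120,40),(125,255,255)); m[:200]=0
for y in(260,270,280,290,300): xs=np.where(m[y,170:340])[0]+170; print(y,xs.min(),xs.max(),H((xs.min()-.5,y),.119),H((xs.max()+.5,y),.119))
E
```

```text
tcp [0.4822 0.1932 0.09  ] holder-frame x,y -0.05821629701024693 -0.0008004856396024995 open 0.08502643631128946 F [ 0.8  1.5 -0. ] M [ 0.04 -0.03 -0.02] jaw -21.484038018496644 j [-0.87  0.47  0.53  2.   -0.34  0.75 -0.51]
scene 275 176
side 168 101
260 207 293 (np.float64(-0.0503), np.float64(0.0192)) (np.float64(-0.0495), np.float64(-0.0202))
270 201 298 (np.float64(-0.0555), np.float64(0.0221)) (np.float64(-0.0546), np.float64(-0.0228))
280 197 302 (np.float64(-0.0608), np.float64(0.0241)) (np.float64(-0.0599), np.float64(-0.025))
290 194 305 (np.float64(-0.0663), np.float64(0.0257)) (np.float64(-0.0652), np.float64(-0.0268))
300 192 308 (np.float64(-0.0719), np.float64(0.0269)) (np.float64(-0.0708), np.float64(-0.0286))
```

View pics/h8.png

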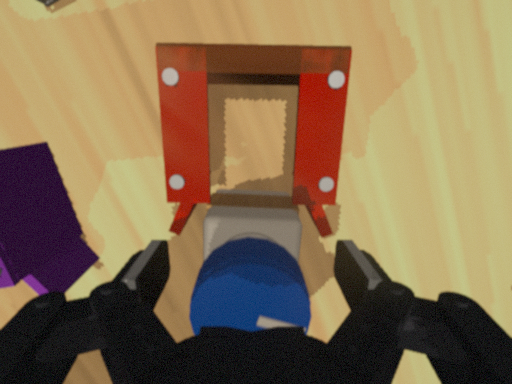

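View pics/h8z.png

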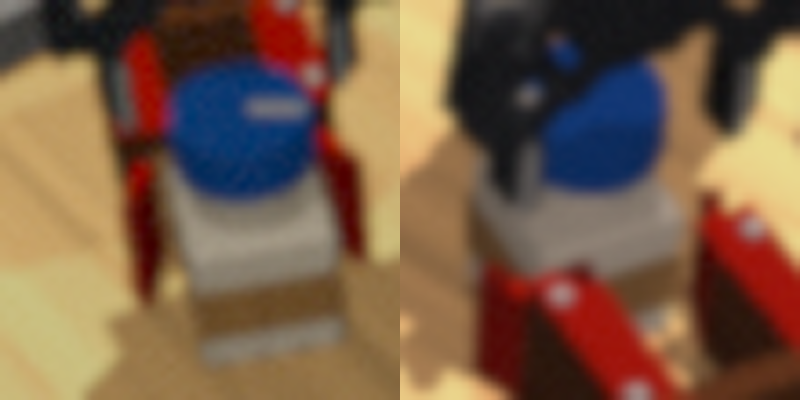

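```bash
python3 - <<'E'
from h import *
z=np.load("pics/h8c.npz"); c=(z["K"],z["R"],z["t"]); im=np.load("pics/h8.npy")
save("h8c",cv2.resize(im[180:340,170:340],(637,600),interpolation=cv2.INTER_CUBIC))
u=np.array([.384,.923]);n_=np.array([-.923,.384]); o=np.array([.5038,.2473])
H=lambda p,h:(lambda w:(((w[:2]-o)@u).round(4),((w[:2]-o)@n_).round(4)))(onz(c,p,h))
print(H((207,207),.07),H((299,207),.07),H((254,240),.092),H((254,246),.119))
for x in(-.05,-.06,-.07,-.08):
    w=o+x*u-.001*n_; print(x,"shoulder front",proj(c,(*(w+.032*u),.07)).round(0),"foot",proj(c,(*(w+.032*u),.0)).round(0),"cap lower front",proj(c,(*(w+.03*u),.092)).round(0),"top front",proj(c,(*(w+.03*u),.119)).round(0))
E
```

```text
(np.float64(-0.0428), np.float64(0.0262)) (np.float64(-0.0417), np.float64(-0.03)) (np.float64(-0.0534), np.float64(-0.0026)) (np.float64(-0.0428), np.float64(-0.0021))
-0.05 shoulder front [252. 168.] foot [252. 150.] cap lower front [252. 181.] top front [253. 197.]
-0.06 shoulder front [252. 184.] foot [252. 162.] cap lower front [252. 199.] top front [252. 219.]
-0.07 shoulder front [252. 200.] foot [252. 174.] cap lower front [252. 217.] top front [252. 240.]
-0.08 shoulder front [251. 216.] foot [251. 185.] cap lower front [251. 234.] top front [251. 260.]
```

View pics/h8c.png

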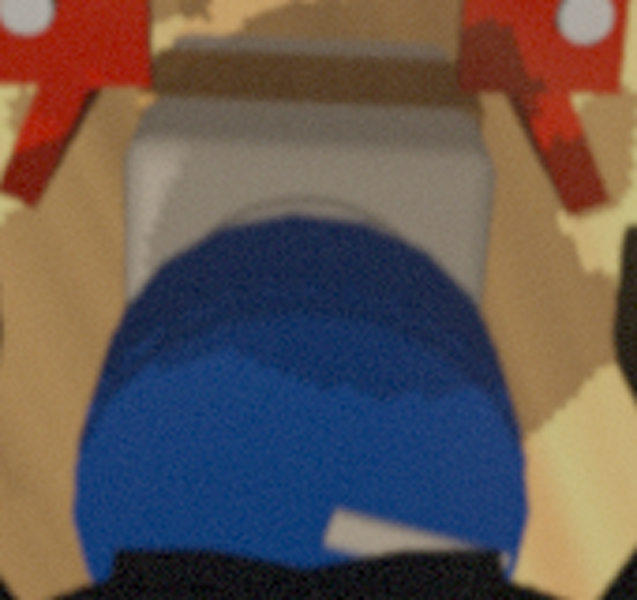

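Now the jar stands upright at about x=-82 mm in the holder frame: shoulder at row 218, foot at row 191 and cap edge at row 237 all agree with the model. I centre over it and turn the jaws by 89° so they lie along the slot.

{"method": "step_arm", "body": {
  "increments": [
    [[-4,-11,0],[0,0,0],85],
    [[-5,-11,0],[0,0,0],85],
    [[0,0,0],[0,0,0.1],85],
    [[0,0,0],[0,0,0.11],85],
    [[0,0,0],[0,0,0.112],85],
    [[0,0,0],[0,0,0.112],85],
    [[0,0,0],[0,0,0.112],85],
    [[0,0,0],[0,0,0.112],85],
    [[0,0,0],[0,0,0.112],85],
    [[0,0,0],[0,0,0.112],85],
    [[0,0,0],[0,0,0.112],85],
    [[0,0,0],[0,0,0.112],85],
    [[0,0,0],[0,0,0.112],85],
    [[0,0,0],[0,0,0.112],85],
    [[0,0,0],[0,0,0.112],85],
    [[0,0,0],[0,0,0.111],85],
    [[0,0,0],[0,0,0],85],
    [[0,0,0],[0,0,0],85]
  ]
}}

```text
clock: 14.03
tcp_pos: [0.4729, 0.1702, 0.0899]
tcp_rot: [-0.693, 0.693, -0.14, 0.14]
wrist_force: [0.1, -0.5, 0.4]
opening: 0.0848
```

```bash
python3 v.py h9 x
```

```text
tcp [0.4729 0.1702 0.0899] holder-frame x,y -0.08305514375058694 -0.0010865163342791903 open 0.08484318172852891 F [ 0.1 -0.5  0.4] M [ 0.02 -0.02 -0.04] jaw 67.24107657578443 j [-0.54  0.4   0.16  2.03 -0.1   0.72  0.85]
scene 275 176
side 168 101
```

View pics/h9.png

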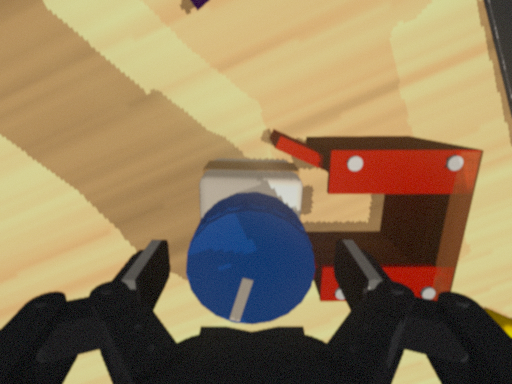

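View pics/h9x.png

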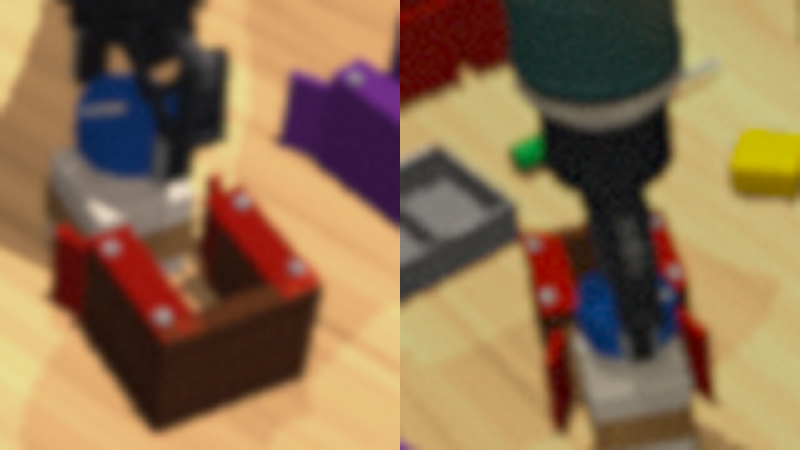

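{"method": "step_arm", "body": {
  "increments": [
    [[0,0,-1],[0,0,0],70],
    [[0,0,0],[0,0,0],60],
    [[0,0,0],[0,0,0],52],
    [[0,0,0],[0,0,0],50],
    [[0,0,0],[0,0,0],50],
    [[0,0,0],[0,0,0],50]
  ],
  "force": 100
}}

```text
clock: 14.68
tcp_pos: [0.4731, 0.171, 0.0893]
tcp_rot: [-0.693, 0.694, -0.138, 0.138]
wrist_force: [-4.0, -3.1, 13.5]
opening: 0.0583
```

{"method": "step_arm", "body": {
  "increments": [
    [[0,0,1.5],[0,0,0],50],
    [[0,0,1],[0,0,0],50],
    [[0,0,0],[0,0,0],50]
  ]
}}

```text
clock: 14.93
tcp_pos: [0.473, 0.1712, 0.0913]
tcp_rot: [-0.693, 0.694, -0.138, 0.138]
wrist_force: [-0.3, -0.1, -3.4]
opening: 0.0579
```

It hangs free by about 1 mm (-3.4 N is the jar's weight). I slide it in, with the grip now preventing tilt.

{"method": "step_arm", "body": {
  "increments": [
    [[3,7,0],[0,0,0],50],
    [[4,9,0],[0,0,0],50],
    [[4,9,0],[0,0,0],50],
    [[4,9,0],[0,0,0],50],
    [[2,7,0],[0,0,0],50],
    [[0,0,0],[0,0,0],50]
  ]
}}

```text
clock: 15.43
tcp_pos: [0.4904, 0.2143, 0.0912]
tcp_rot: [0.694, -0.693, 0.137, -0.137]
wrist_force: [-1.2, 0.8, -3.6]
opening: 0.0579
```

```bash
python3 v.py i1 x
```

```text
tcp [0.4904 0.2143 0.0912] holder-frame x,y -0.03561920922711411 -0.00028141057339726126 open 0.05791232834625342 F [-1.2  0.8 -3.6] M [-0.02  0.04 -0.03] jaw 67.60775719190318 j [-0.59  0.44  0.15  1.96 -0.1   0.75  0.8 ]
scene 275 176
side 168 101
```

View pics/i1.png

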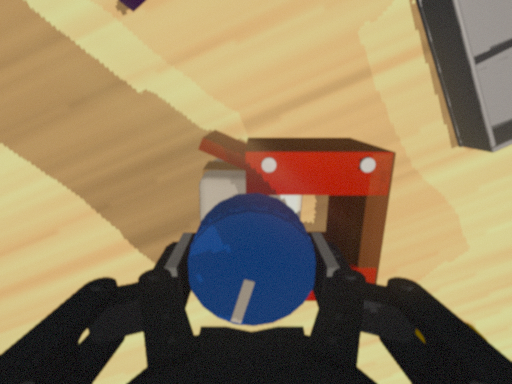

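View pics/i1x.png

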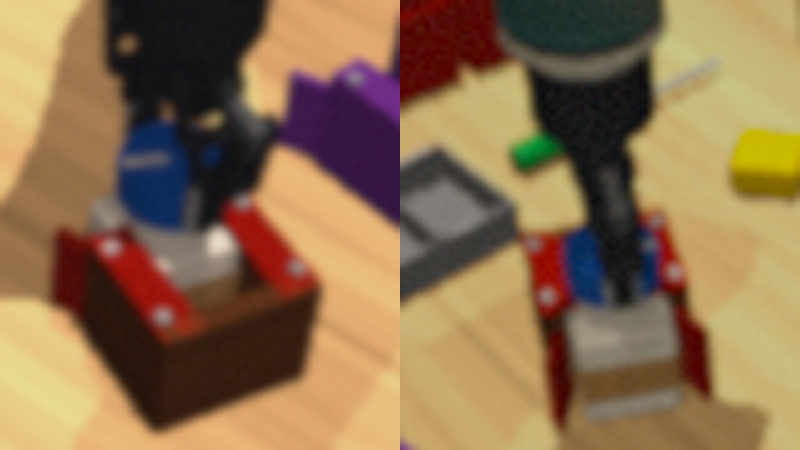

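{"method": "step_arm", "body": {
  "increments": [
    [[3,8,0],[0,0,0],50],
    [[4,9,0],[0,0,0],50],
    [[3,8,0],[0,0,0],50],
    [[2,5,0],[0,0,0],50],
    [[0,0,0],[0,0,0],50]
  ]
}}

```text
clock: 16.0
tcp_pos: [0.5024, 0.2438, 0.0913]
tcp_rot: [0.694, -0.693, 0.137, -0.138]
wrist_force: [-0.1, -1.1, -3.7]
opening: 0.0581
```

```bash
python3 v.py i2
```

```text
tcp [0.5024 0.2438 0.0913] holder-frame x,y -0.003735193522071234 -4.1844133951215653e-05 open 0.05806376444200124 F [-0.1 -1.1 -3.7] M [ 0.02  0.02 -0.  ] jaw 67.5800602144725 j [-0.63  0.48  0.15  1.9  -0.1   0.77  0.76]
```

View pics/i2.png

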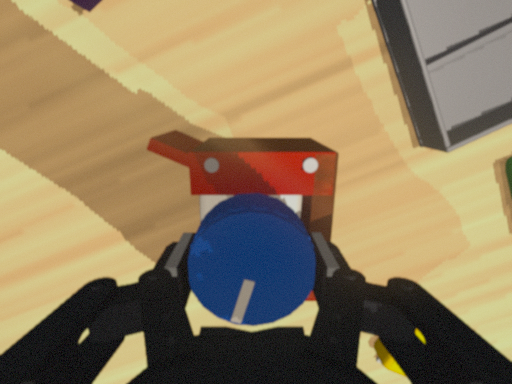

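{"method": "step_arm", "body": {
  "increments": [
    [[1,2,0],[0,0,0],50],
    [[1,2,-1],[0,0,0],50],
    [[0,0,-1],[0,0,0],50],
    [[0,1,-1],[0,0,0],50],
    [[0,0,0],[0,0,0],50],
    [[0,0,0],[0,0,0],50]
  ]
}}

```text
clock: 16.55
tcp_pos: [0.5044, 0.2465, 0.0892]
tcp_rot: [-0.693, 0.694, -0.138, 0.138]
wrist_force: [-6.2, -6.3, 17.8]
opening: 0.0578
```

```bash
python3 v.py i3 x
```

```text
tcp [0.5044 0.2465 0.0892] holder-frame x,y -0.0005220855605063293 -0.000913301473745294 open 0.05783479657577828 F [-6.2 -6.3 17.8] M [-1.39  1.34  0.02] jaw 67.44988278722273 j [-0.63  0.49  0.15  1.89 -0.1   0.77  0.75]
scene 275 176
side 168 101
```

View pics/i3.png

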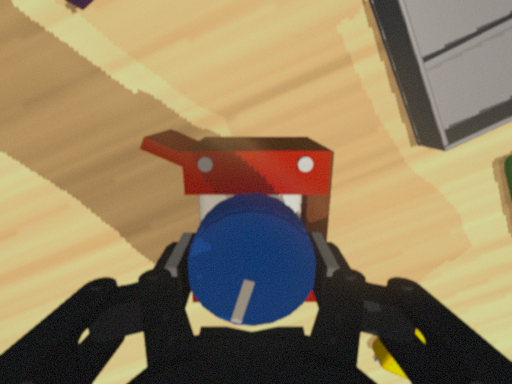

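View pics/i3x.png

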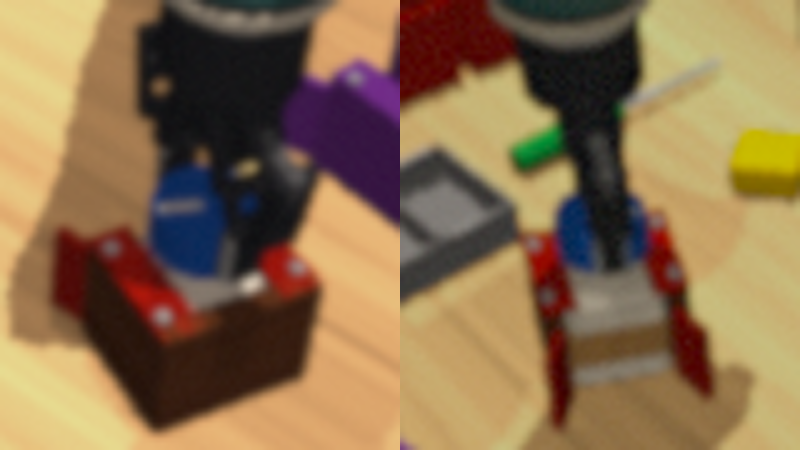

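{"method": "step_arm", "body": {
  "increments": [
    [[1,2,0],[0,0,0],50],
    [[1,2,0],[0,0,0],50],
    [[0,0,0],[0,0,0],50],
    [[0,0,0],[0,0,0],50]
  ]
}}

```text
clock: 17.03
tcp_pos: [0.5061, 0.248, 0.0891]
tcp_rot: [-0.692, 0.695, -0.139, 0.139]
wrist_force: [-10.7, -20.0, 24.8]
opening: 0.0583
```

```bash
python3 v.py i4; python3 - <<'E'
from h import *
im=np.load("pics/i4.npy"); save("i4c",cv2.resize(im[130:230,180:350],(800,470),interpolation=cv2.INTER_CUBIC))
z=np.load("pics/i4c.npz"); c=(z["K"],z["R"],z["t"])
u=np.array([.384,.923]);n_=np.array([-.923,.384]); o=np.array([.5038,.2473])
for x,y,h in((-.032,.024,.074),(.032,.024,.074),(-.032,.032,.07),(.032,.0245,.07),(.032,.03,.07)):
    print((x,y,h),(proj(c,(*(o+x*u+(y-.0009)*n_),h))-(180,130))*4.7)
E
```

```text
tcp [0.5061 0.248  0.0891] holder-frame x,y 0.0014835844757670154 -0.001848420621266056 open 0.05826974641681181 F [-10.7 -20.   24.8] M [-4.61  2.38  0.19] jaw 67.359995274347 j [-0.63  0.49  0.15  1.88 -0.1   0.78  0.75]
(-0.032, 0.024, 0.074) [ 53.35401639 291.51495709]
(0.032, 0.024, 0.074) [568.88029442 292.00413527]
(-0.032, 0.032, 0.07) [ 56.04170976 221.15406681]
(0.032, 0.0245, 0.07) [563.90928452 278.98503474]
(0.032, 0.03, 0.07) [566.07166765 237.00211695]
```

View pics/i4c.png

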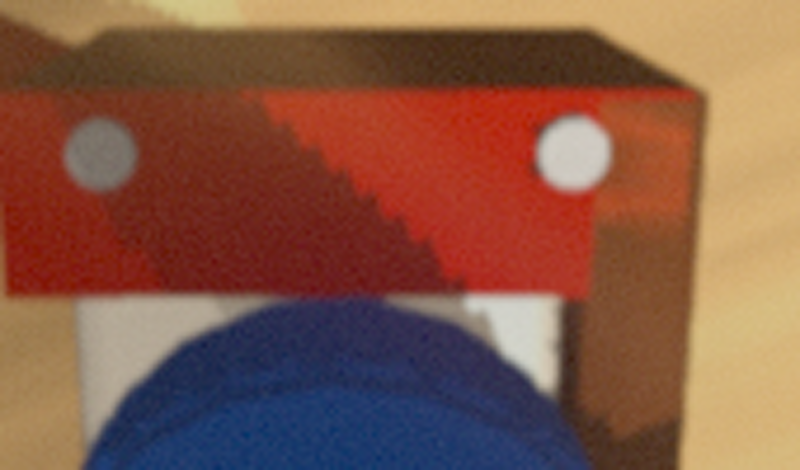

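The shoulder edge sits at the back wall (562 px against 564 predicted), 22 N of push is felt, and the lateral offset is about 1 mm, so the jar is home. Now I unscrew, about 73° anticlockwise.

{"method": "step_arm", "body": {
  "increments": [
    [[0,0,0.5],[0,0,0],50],
    [[0,0,0.5],[0,0,0],50],
    [[0,0,0],[0,0,0.06],50],
    [[0,0,0],[0,0,0.07],50],
    [[0,0,0],[0,0,0.09],50],
    [[0,0,0],[0,0,0.1],50],
    [[0,0,0],[0,0,0.1],50]
  ],
  "force": 110
}}

```text
clock: 17.67
tcp_pos: [0.5055, 0.2482, 0.0896]
tcp_rot: [-0.706, 0.708, 0.01, -0.011]
wrist_force: [-10.5, -18.7, 17.8]
opening: 0.0579
```

```bash
python3 v.py i5
```

```text
tcp [0.5055 0.2482 0.0896] holder-frame x,y 0.0015201876271005682 -0.0012453477023761147 open 0.05794871841085468 F [-10.5 -18.7  17.8] M [-3.96  2.37 -0.47] jaw 91.68562324080203 j [-0.55  0.49  0.05  1.88 -0.03  0.78  1.11]
```

View pics/i5.png

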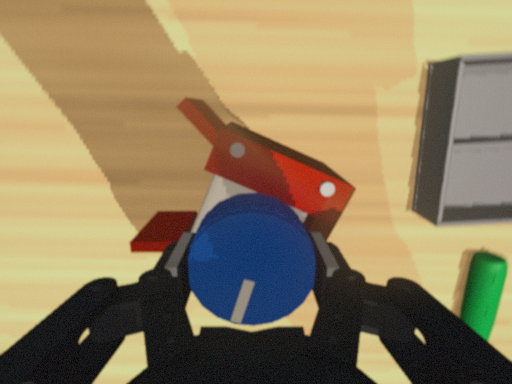

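The cap turns with the tool against 0.47 N m while the jar stays aligned with the holder. I continue.

{"method": "step_arm", "body": {
  "increments": [
    [[0,0,0],[0,0,0.1],50],
    [[0,0,0],[0,0,0.1],50],
    [[0,0,0],[0,0,0.1],50],
    [[0,0,0],[0,0,0.1],50],
    [[0,0,0],[0,0,0.1],50],
    [[0,0,0],[0,0,0.1],50],
    [[0,0,0],[0,0,0.1],50],
    [[0,0,0],[0,0,0.08],50],
    [[0,0,0],[0,0,0.05],50],
    [[0,0,0],[0,0,0],50],
    [[0,0,0],[0,0,0],50]
  ]
}}

```text
clock: 18.63
tcp_pos: [0.5054, 0.2484, 0.0895]
tcp_rot: [-0.643, 0.644, 0.292, -0.295]
wrist_force: [-12.0, -16.0, 18.7]
opening: 0.0577
```

```bash
python3 v.py i6 x
```

```text
tcp [0.5054 0.2484 0.0895] holder-frame x,y 0.0016002271404894665 -0.0010746285599209896 open 0.057651397141989434 F [-12.  -16.   18.7] M [-3.68  2.53  0.1 ] jaw 139.02109563287252 j [-0.4   0.49 -0.15  1.88  0.1   0.79  1.83]
scene 275 176
side 168 101
```

View pics/i6.png

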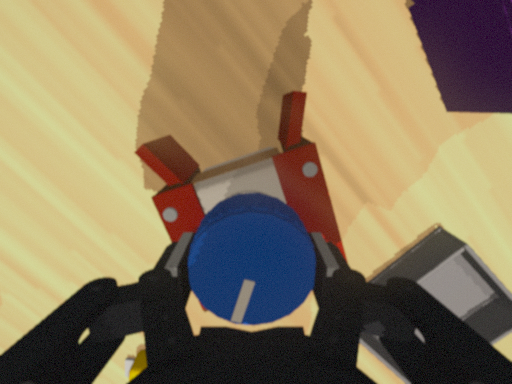

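View pics/i6x.png

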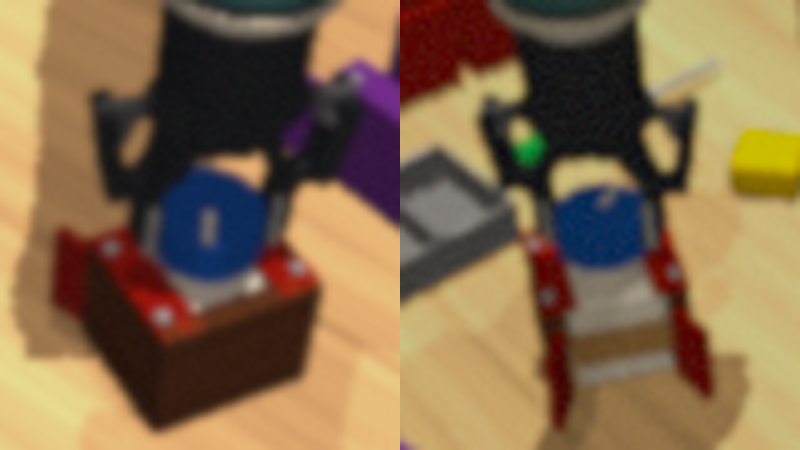

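Turned 71.7° in total, and the torque has dropped from 0.47 to about 0, so the threads are free. The jar is still square in the holder. I ease off the sideways push and lift straight up.

{"method": "step_arm", "body": {
  "increments": [
    [[0,-1,0],[0,0,0],50],
    [[-1,-1,0],[0,0,0],50],
    [[0,0,2],[0,0,0],50],
    [[0,0,3],[0,0,0],50],
    [[0,0,3],[0,0,0],50]
  ]
}}

```text
clock: 19.2
tcp_pos: [0.5051, 0.2484, 0.0974]
tcp_rot: [-0.643, 0.643, 0.293, -0.294]
wrist_force: [-0.5, -3.1, -3.1]
opening: 0.0581
```

```bash
python3 v.py i7
```

```text
tcp [0.5051 0.2484 0.0974] holder-frame x,y 0.001511437488327885 -0.0007638838842295762 open 0.058079722469997666 F [-0.5 -3.1 -3.1] M [-0.65  0.02  0.02] jaw 139.07503140270936 j [-0.39  0.48 -0.15  1.87  0.1   0.8   1.83]
```

```bash
python3 v.py i8 x
```

```text
tcp [0.5053 0.2487 0.098 ] holder-frame x,y 0.0018353556245244815 -0.000895879317555967 open 0.05747141584928731 F [-1.5 -6.2  0.8] M [-1.24  0.34 -0.04] jaw 139.07859853408226 j [-0.39  0.48 -0.15  1.87  0.1   0.8   1.83]
scene 275 176
side 168 101
```

View pics/i8x.png

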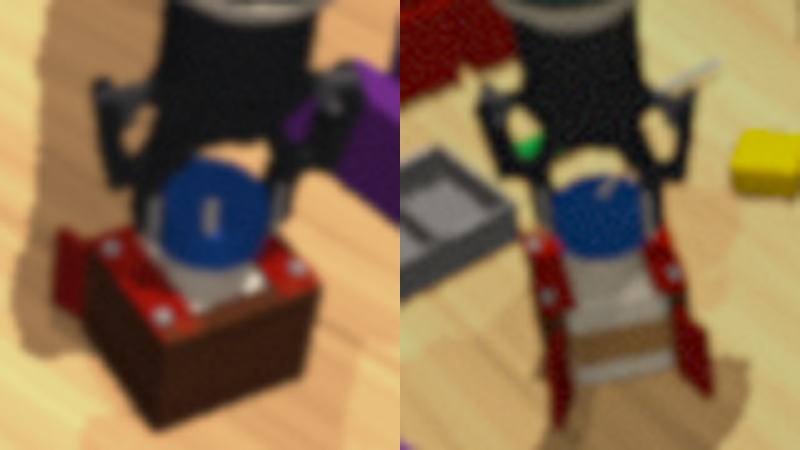

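View pics/i8.png

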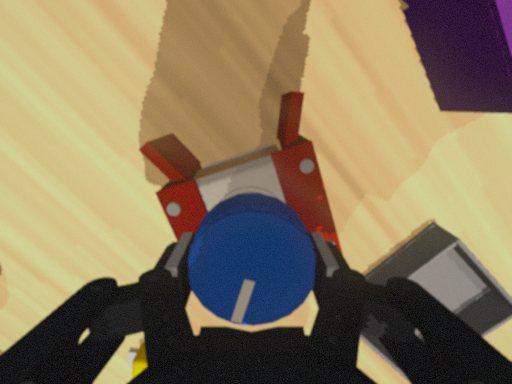

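The cap has risen (its lower edge is higher in the side view) while the jar's foot stays put. I continue the lift.

{"method": "step_arm", "body": {
  "increments": [
    [[0,0,3],[0,0,0],50],
    [[0,0,4],[0,0,0],50],
    [[0,0,4],[0,0,0],50],
    [[0,0,4],[0,0,0],50],
    [[0,0,5],[0,0,0],50],
    [[0,0,5],[0,0,0],50],
    [[0,0,5],[0,0,0],50],
    [[0,0,4],[0,0,0],50],
    [[0,0,0],[0,0,0],50],
    [[0,0,0],[0,0,0],50],
    [[0,0,0],[0,0,0],50]
  ]
}}

```text
clock: 20.32
tcp_pos: [0.505, 0.2491, 0.1312]
tcp_rot: [-0.643, 0.643, 0.294, -0.294]
wrist_force: [-0.5, -0.2, -0.9]
opening: 0.0575
```

```bash
python3 v.py i9 x; python3 - <<'E'
from h import *
a=np.load("pics/i9side.npy")[115:185,175:245]; b=np.load("pics/i9scene.npy")[185:255,285:355]
save("i9z",np.hstack([cv2.resize(a,(400,400),interpolation=cv2.INTER_CUBIC),cv2.resize(b,(400,400),interpolation=cv2.INTER_CUBIC)]))
E
```

```text
tcp [0.505  0.2491 0.1312] holder-frame x,y 0.0021450827398517653 -0.0003979166944407603 open 0.05752566137499029 F [-0.5 -0.2 -0.9] M [ 0.01  0.04 -0.02] jaw 139.11408358522644 j [-0.39  0.43 -0.15  1.85  0.08  0.86  1.84]
scene 275 176
side 168 101
```

View pics/i9z.png

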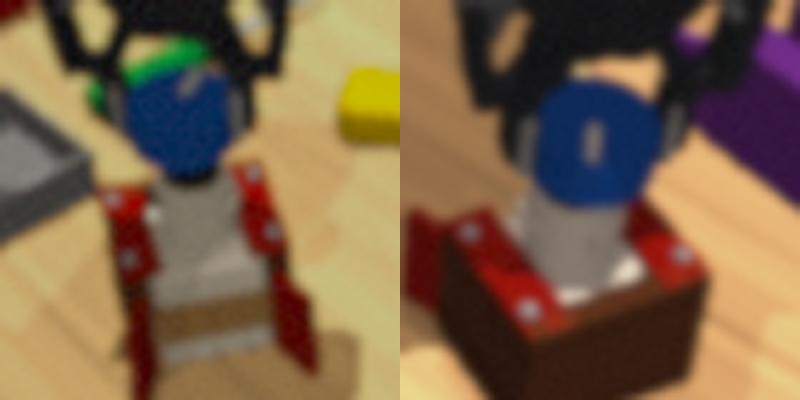

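View pics/i9.png

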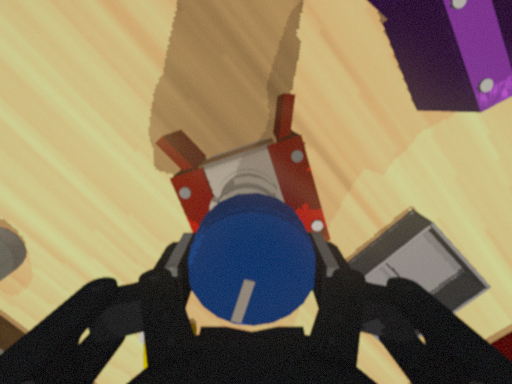

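```bash
python3 - <<'E'
from h import *
z=np.load("pics/i9c.npz"); c=(z["K"],z["R"],z["t"]); im=np.load("pics/i9.npy")
save("i9c",cv2.resize(im[80:240,140:340],(800,640),interpolation=cv2.INTER_CUBIC)[:600])
u=np.array([.384,.923]);n_=np.array([-.923,.384]); o=np.array([.5038,.2473])-.0009*np.array([-.923,.384])
for p in((-.038,.024,.078),(-.038,-.024,.078),(-.032,.024,.07),(-.032,-.024,.07),(-.032,.024,.0),(-.032,-.024,.0)):
    print(p,((proj(c,(*(o+p[0]*u+p[1]*n_),p[2]))-(140,80))*4).round(0))
E
```

```text
(-0.038, 0.024, 0.078) [502. 263.]
(-0.038, -0.024, 0.078) [242. 348.]
(-0.032, 0.024, 0.07) [510. 289.]
(-0.032, -0.024, 0.07) [261. 370.]
(-0.032, 0.024, 0.0) [494. 243.]
(-0.032, -0.024, 0.0) [306. 305.]
```

View pics/i9c.png

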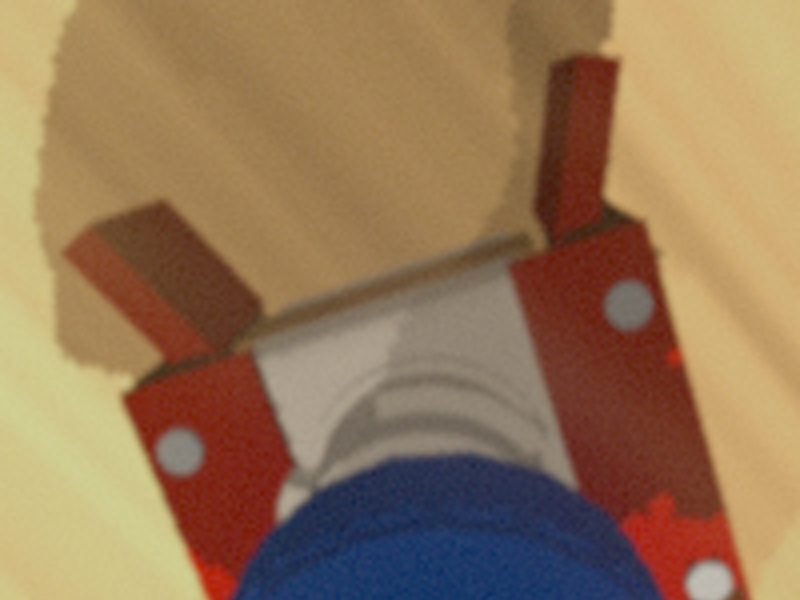

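```bash
python3 - <<'E'
from h import *
u=np.array([.384,.923]);n_=np.array([-.923,.384]); o=np.array([.5038,.2473])-.0009*np.array([-.923,.384])
z=np.load("pics/i9c.npz"); c=(z["K"],z["R"],z["t"])
for x in(-.032,-.034,-.036,-.038,-.04,-.042):
    r=[]
    for h in(.07,.0):
        a,b=[(proj(c,(*(o+x*u+y*n_),h))-(140,80))*4+(10,3) for y in(.024,-.024)]; r.append((a[1]+(400-a[0])*(b[1]-a[1])/(b[0]-a[0])).round(0))
    print(x,"y at col400: shoulder",r[0],"foot",r[1])
im=np.load("pics/i6.npy"); save("i6c",cv2.resize(im[80:240,130:330],(800,640),interpolation=cv2.INTER_CUBIC)[:600])
E
```

```text
-0.032 y at col400: shoulder 331.0 foot 280.0
-0.034 y at col400: shoulder 319.0 foot 271.0
-0.036 y at col400: shoulder 308.0 foot 263.0
-0.038 y at col400: shoulder 296.0 foot 254.0
-0.04 y at col400: shoulder 284.0 foot 245.0
-0.042 y at col400: shoulder 273.0 foot 236.0
```

View pics/i6c.png

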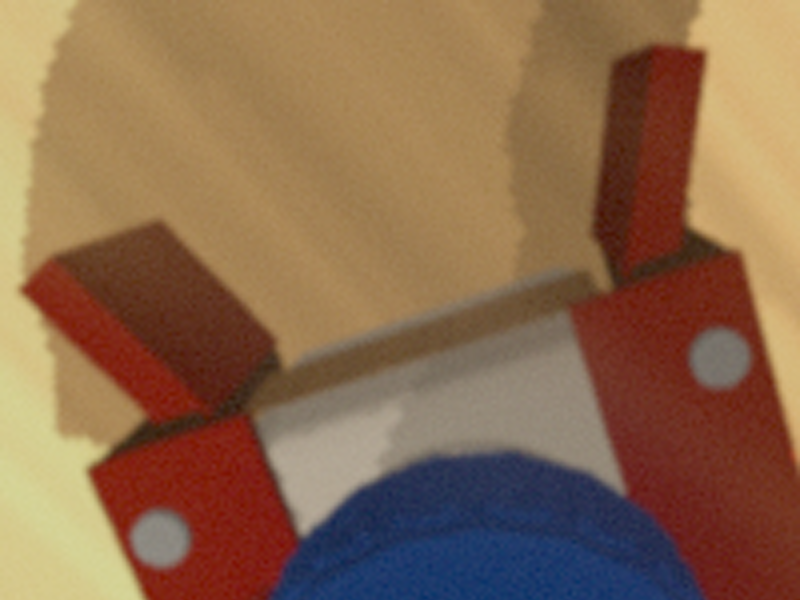

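```bash
python3 - <<'E'
from h import *
im=np.load("pics/i9.npy").astype(float)
# profile along slot direction in image, averaged across cols by shearing (slope -83/260)
for k in(370,):
    for y in np.arange(240,360,4):
        v=[]
        for x in range(330,470,8):
            yy=y+(x-400)*(-83/260); v.append(im[int(round(80+yy/4)),int(round(140+x/4))])
        print(y,np.mean(v,0).round(0))
E
```

```text
240 [158. 125.  82.]
244 [158. 125.  82.]
248 [157. 125.  83.]
252 [157. 125.  82.]
256 [158. 125.  84.]
260 [154. 124.  84.]
264 [145. 119.  87.]
268 [131. 109.  83.]
272 [118.  96.  71.]
276 [112.  87.  61.]
280 [109.  83.  56.]
284 [111.  85.  57.]
288 [115.  92.  66.]
292 [122. 103.  81.]
296 [126. 110.  92.]
300 [126. 112.  96.]
304 [128. 115.  98.]
308 [135. 122. 105.]
312 [143. 130. 112.]
316 [150. 138. 119.]
320 [154. 141. 122.]
324 [155. 142. 124.]
328 [157. 144. 126.]
332 [157. 144. 126.]
336 [158. 145. 128.]
340 [158. 145. 127.]
344 [158. 146. 128.]
348 [157. 145. 127.]
352 [156. 144. 126.]
356 [155. 143. 126.]
```

```bash
python3 - <<'E'
from h import *
u=np.array([.384,.923]);n_=np.array([-.923,.384]); o=np.array([.5038,.2473])-.0009*np.array([-.923,.384])
for nm,X0,lip,col in(("i6",130,((250,413),(573,308)),420),("i9",140,((252,350),(512,267)),400)):
    z=np.load(f"pics/{nm}c.npz"); c=(z["K"],z["R"],z["t"]); im=np.load(f"pics/{nm}.npy").astype(float)
    pj=lambda x,y,h:(proj(c,(*(o+x*u+y*n_),h))-(X0,80))*4
    pl=[pj(-.038,-.024,.078),pj(-.038,.024,.078)]; off=np.mean(np.array(lip)-pl,0); print(nm,"lip pred",np.round(pl),"off",off.round(1))
    s=(lip[1][1]-lip[0][1])/(lip[1][0]-lip[0][0])
    for x in(-.03,-.032,-.034,-.036,-.038):
        r=[]
        for h in(.07,0):
            a,b=pj(x,.024,h)+off,pj(x,-.024,h)+off; r.append(round(a[1]+(col-a[0])*(b[1]-a[1])/(b[0]-a[0])))
        print(x,r)
    if nm=="i6":
        print([(y,int(np.mean([im[int(round(80+(y+(x-col)*s)/4)),int(round(X0+x/4))].sum() for x in range(col-60,col+60,8)]))) for y in range(290,420,5)])
E
```

```text
i6 lip pred [[237. 412.]
 [561. 306.]] off [12.4  1.2]
-0.03 [404, 327]
-0.032 [390, 317]
-0.034 [376, 307]
-0.036 [362, 296]
-0.038 [347, 286]
[(290, 373), (295, 371), (300, 371), (305, 369), (310, 362), (315, 346), (320, 312), (325, 270), (330, 249), (335, 242), (340, 241), (345, 240), (350, 247), (355, 281), (360, 323), (365, 339), (370, 340), (375, 339), (380, 343), (385, 358), (390, 382), (395, 400), (400, 418), (405, 425), (410, 428), (415, 426)]
i9 lip pred [[242. 348.]
 [502. 263.]] off [10.   2.8]
-0.03 [342, 289]
-0.032 [331, 280]
-0.034 [319, 271]
-0.036 [307, 262]
-0.038 [296, 254]
```

Calibrated against the homed picture, where the rear edge read -32 mm, the jar now reads about -3.5 mm in x and upright, inside the -9 to +6 mm window. The cap is clear, level and still. I hand in.

```bash
python3 - <<'E'
from h import *
s=monitor.read_state(); print(s["tcp_pos"],s["opening"],s["wrist_force"],abs(s["qd"]).max(),s["clock"])
print(env.hand_in())
E
```

```text
[0.50498468 0.24910728 0.13110425] 0.05776688855370543 [ 0.0262301  -0.47068185 -1.13506812] 0.0010097729263722037 20.4667
the job is handed in; nothing more can be done
None
```

I slid the jar home and unscrewed the cap about 72° anticlockwise. I then lifted the cap straight up and handed in at about 20.5 s, still gripping it over the mouth. No verdict came back, and one moment on the way may have failed the run.

**Possible failure:** on my first try at sliding the jar in, it leaned forward in the slot entrance by roughly 20–28°, close to the 0.5 rad (about 29°) tipping limit. I only estimated that angle from the pictures, so I can't rule out that the limit was passed. I righted the jar, regripped with the jaws along the slot, and the second slide met almost no resistance.

**Fingertips:** at first I also closed the fingers with a tip on top of the cap, pressing at about 22 N. The pictures put the tips about level with the TCP, not 25 mm ahead of it, so I regripped lower.

**Unscrewing:** the turning torque fell from 0.47 N m to about zero by the end of the turn, and the jar stayed square in the holder.

**Last checks:**
- **Jar:** upright at about x = −3.5 mm, having slipped back roughly 3 mm during the lift. That is inside the −9 to +6 mm window but not tight against the back wall.
- **Cap:** lifted about 42 mm, so its centre is about 112 mm above the jar's centre. It is about 6 mm off the jar's axis, the tool is vertical, and the cap is visibly clear of the jar.
- **Arm:** still, with a grip opening of 57.8 mm and only about 1 N of vertical wrist force.
- **Other things on the bench:** none was touched, as far as the pictures and forces show; I did not measure their positions again.

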